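# Pack and log the bracket kit

## Robot

A 6-joint arm with a two-finger parallel gripper is mounted at the origin on the work surface. World frame = base frame: x ahead of the robot, y to its left, z up, the work surface at z = 0. Lengths are in m, angles in rad, forces in N, time in s.
With the tool pointing down it reaches from about 0.3 to 0.95 m from the base axis. Payload 3.1 kg.
Tool frame: the origin (TCP) lies midway between the tips of the shut fingers; the grasp point (between the pads) lies 19 mm behind it; z points along the fingers, y is the line along which they close (so a half turn about z gives the same grasp; the last joint's range is limited). The gripper opens to 85 mm and grips with 20 to 120 N. Pads are 22 mm wide; open, the fingers measure 114 mm over their backs; the gripper's body (76 mm by 85 mm) begins 54 mm behind the grasp point. The pads swing forward as they close: fully open they stand 13 mm farther back than shut.
Start: joints at [1.065, 0.308, 1.634, -0, 1.2, -0.07], TCP at [0.264, 0.567, 0.231] pointing down, gripper open.
Joint ranges: [-3.06, 3.06], [-0.79, 1.96], [0.05, 2.63], [-1.19, 4.34], [0.05, 2.64], [-2.94, 2.94]. Speed limits (rad/s): [2.79, 2.79, 3.14, 3.14, 3.14, 3.14].

## Interface

Orientations are given as a unit quaternion [x, y, z, w].
In Python, from rig import * gives the robot as it stands. The module is installed in compiled form; this text tells all that it offers.
- The arm moves only by the tool servo_tool, never from a script. Its argument "moves" is a list of rows, each a list of 3 entries, a list of its own where there are three numbers: the shift along the tool's x, y, z in cm, then the turn, a rotation vector about the tool's x, y, z in degrees, then the gripper command: -1 is shut, 1 is fully open, values between are in proportion. A call has 1 to 10 rows; each row shifts and turns the commanded pose from where the row before left it, along the tool's axes as they then stand; what a row does not reach is not made up. A row lasts 1/12 s, in which the tool goes at most 41.7 mm and 7.16 degrees, less where a joint would pass 70% of its speed; a pose out of reach is approached as far as the arm can. A call is refused whole if a number of a shift passes 4.17 or a number of a turn 7.16, either way. A call with a gripper value outside its range is refused whole. The fingers move at their own pace and stop on an object; "newtons" is the grip in N (left out, the last holds). Time passes only in rows, so rows that do not move let the fingers close. It gives the time, the measured TCP pose, the force, the opening and the grip force at its end, in the units of the state.
- sense(): the state, without advancing time (a new reading comes with each control period).
- capture(name): name is "side" or "top"; returns the picture (480x640x3 uint8, red, green, blue); there is no depth.
- camera_info(name): a dict with "fx", "fy", "cx", "cy" (pixels), "distortion" ([k1, k2, p1, p2, k3] as OpenCV has them; the pictures are not rectified), "position" and "rotation" of the camera in the world. Camera axes: x right, y down, z forward; pixel columns grow to the right and rows downward; lengths in m; the calibration is good to about 2 mm. A picture is of the moment at which its call begins. camera_info takes no time and is no camera call.
- job_done(): hands the job in; it is judged then, once.
The state is a dict: "t": time; "joint_pos": joint angles; "dq": joint speeds; "tau": joint torques, N m; "position": TCP position; "eef_rot": TCP orientation; "wrist_force": force on the tool from outside, world axes, zero at the start; "torque": the same for the moment, N m; "width": finger opening in m; "gripper_force": force on a finger pad.
Only numpy, scipy, OpenCV 4.12 (cv2) and the standard library are available. Lean on these libraries where they do the work, as an engineer would, in place of code of your own. Each camera call takes 0.05 s, during which the arm holds its last target. There are 200 camera calls.

## Task

Pack the titrator's bracket kit: press every bracket lying on the bench into the foam cutout of its own shape, fully home so that its plate is flush with the foam. Then, with all of them packed, log the kit: lift the dust cover off the amber jar and stand it on the bench well clear of the mat, stand the jar on the mat with its label squarely facing the reader's window, and press the reader's button fully down once it does. Leave the other things on the bench where they are.

Things in the scene. Friction and masses are not known exactly. Their poses are not given: they have to be found in the camera images.
- tee: T-shaped bracket. Bar 84 x 24 mm along x centred at y = +23; stem 24 mm wide in the middle from the bar to y = -35. Rib centre at (0, +17). Aluminium plate 20 mm thick; rib to grip by on top, 42 (x) x 12 (y) mm, z 20 to 45 mm. About 0.2 kg, lies plate down; may be absent. Origin: centre of its bounding rectangle, underside.
- angle: L-shaped bracket with unequal legs. Bar 84 x 24 mm along x centred at y = +24; leg 24 mm wide centred at x = +30 from the bar down to y = -36. Rib centre at (+6, +18). Aluminium plate 20 mm thick; rib to grip by on top, 42 (x) x 12 (y) mm, z 20 to 45 mm. About 0.2 kg, lies plate down; may be absent. Origin: centre of its bounding rectangle, underside.
- cross: Cross-shaped bracket. Long bar 90 x 24 mm along x, short bar 24 x 64 mm along y, both centred. Rib centre at (0, 0). Fits also after a half turn. Aluminium plate 20 mm thick; rib to grip by on top, 42 (x) x 12 (y) mm, z 20 to 45 mm. About 0.2 kg, lies plate down; may be absent. Origin: centre of its bounding rectangle, underside.
- crank: Z-shaped bracket. Bar 84 x 24 mm along x centred; a 24 mm wide arm at x = +30 reaching to y = +38 and one at x = -30 reaching to y = -38. Rib centre at (0, 0). Fits also after a half turn. Aluminium plate 20 mm thick; rib to grip by on top, 42 (x) x 12 (y) mm, z 20 to 45 mm. About 0.2 kg, lies plate down; may be absent. Origin: centre of its bounding rectangle, underside.
- seat_tee (a point): Centre of the floor of the cutout for the tee; the bracket's origin and axes must come to match these. Floor 14 mm and foam top 34 mm above the bench, 2 mm clearance all round. Soft foam lips at the two x ends narrow the lower half: the bracket sticks several mm proud until pushed down with some 5 to 20 N, then stays.
- seat_angle (a point): Centre of the floor of the cutout for the angle; the bracket's origin and axes must come to match these. Floor 14 mm and foam top 34 mm above the bench, 2 mm clearance all round. Soft foam lips at the two x ends narrow the lower half: the bracket sticks several mm proud until pushed down with some 5 to 20 N, then stays.
- seat_cross (a point): Centre of the floor of the cutout for the cross; the bracket's origin and axes must come to match these. Floor 14 mm and foam top 34 mm above the bench, 2 mm clearance all round. Soft foam lips at the two x ends narrow the lower half: the bracket sticks several mm proud until pushed down with some 5 to 20 N, then stays.
- seat_crank (a point): Centre of the floor of the cutout for the crank; the bracket's origin and axes must come to match these. Floor 14 mm and foam top 34 mm above the bench, 2 mm clearance all round. Soft foam lips at the two x ends narrow the lower half: the bracket sticks several mm proud until pushed down with some 5 to 20 N, then stays.
- case: Fixed shallow black case, 242 mm square, rim 32 mm high, holding four square dark foam tiles of 112 mm in any order and quarter turn, one cutout each; cutouts of absent brackets stay empty. Origin: centre of its underside.
- jar: The kit's amber jar, body 60 mm across and 58 mm high, black lid 48 mm across from z 58 to 82 mm. 0.25 kg. Origin: centre of its underside. Its +x side carries the white barred label; a white stripe on the lid runs from the centre towards the label.
- cover: Loose white plastic dust cover standing over the jar at the start and hiding it: an upturned cup, 80 mm outside, 74 mm inside, closed top at z 92 mm, inside height 88 mm; on its top a rib to lift it by, 42 mm along x, 12 mm thick, z 92 to 117 mm. 0.1 kg. Origin: centre of its open underside, z up.
- jar_label (a point): Middle of the label on the jar's side, 30 mm from the axis, 29 mm up.
- mat (a point): Centre of the round mat (90 mm, with a 66 mm grey disc) on the bench before the label reader, flush with the bench; its +x points to the reader's dark window, 78 mm away. The reader is a fixed white block 70 deep x 100 wide x 70 mm high; turns with this frame.
- log_button_top (a point): Centre of the top face of the dark grey push button (28 mm across, in a black collar) on top of the reader. Pressed straight down, travel 6 mm, 5 N when fully down; springs back.
- log_button (a joint): Button travel: 0 up, 0.006 m fully pressed.
- amber_bottle: Bystander, to be left alone: amber glass reagent bottle, 125 mm tall, 68 mm across. Origin: centre of its underside.
- white_bottle: Bystander, to be left alone: white plastic bottle with black cap, 105 mm tall, 54 mm across. Origin: centre of its underside.
- dropper_bottle: Bystander, to be left alone: small amber dropper bottle, 92 mm tall, 38 mm across. Origin: centre of its underside.
- beaker: Bystander, to be left alone: clear glass beaker, 90 mm tall, 76 mm across the rim. Origin: centre of its underside.
- eraser: Bystander, to be left alone: dark rubber eraser lying flat, 55 x 22 x 14 mm. Origin: centre of its underside.
- disc_weight: Bystander, to be left alone: steel disc weight, 48 mm across, 22 mm high. Origin: centre of its underside.
- pen: Bystander, to be left alone: white pen lying flat, 130 mm long, 10 mm thick. Lies along its x; origin on the bench under its middle.
Things that resemble listed ones, but are neither listed nor needed, are in the scene too. Leave any red look-alike of the cover alone. Leave any turquoise look-alike of the angle alone.

How it is judged:
By the outcome, as a careful person would: the job done as asked, in the order asked, and still so for the second after the job is handed in, with the robot touching nothing.
Of tee, angle, cross, crank only 3 to 4 are there at a start; the rules pass over those that are not, and their reading is None.
At some moment in a run one of tee, angle, cross, crank may be knocked a few centimetres aside while the robot is not near it.
Once in a run the grip may slacken for a moment while it holds something.
It also fails if it takes over 210 s, if anything falls off the work surface, if the arm or the gripper's body presses on something with over 40 N, if the wrist force passes 120 N, or if a joint passes its speed limit or range.

## Working session

There is one attempt and no reset: what is moved stays moved. The work goes in short steps, Python scripts to look and compute and a tool call to move; the robot and the scene stay as the last step left them, time stands still between calls to the robot, and variables do not carry over. Pictures are saved under pics/ and viewed, at most 14 in all, crops included, and the job is handed in when it is done.

Besides the shell and the picture viewer there is one more tool, called after ">>>" as name([rows], argument=value, ...), one row to a line, values as JSON. servo_tool: Moves the arm, as the interface text tells. Its arguments: {"type":"object","properties":{"moves":{"type":"array"},"newtons":{"type":"number"}},"required":["moves"]}

```bash
mkdir -p pics
cat > h.py <<'E'
from rig import *
import numpy as np, cv2
from scipy.spatial.transform import Rotation as R
def cam(n):
    i=camera_info(n); K=np.array([[i['fx'],0,i['cx']],[0,i['fy'],i['cy']],[0,0,1.]])
    Rm=np.array(i['rotation']); 
    if Rm.shape!=(3,3): Rm=R.from_quat(Rm).as_matrix()
    return K,np.array(i['distortion'],float),np.array(i['position']),Rm
def ray(n,px,z):
    K,d,p,Rm=cam(n)
    u=cv2.undistortPoints(np.array(px,float).reshape(-1,1,2),K,d).reshape(-1,2)
    v=np.c_[u,np.ones(len(u))]@Rm.T
    return p+v*((z-p[2])/v[:,2])[:,None]
def proj(n,P):
    K,d,p,Rm=cam(n)
    return cv2.projectPoints(np.array(P,float).reshape(-1,3),cv2.Rodrigues(Rm.T)[0],-Rm.T@p,K,d)[0].reshape(-1,2)
def snap(n,f=None):
    im=np.array(capture(n)); 
    if f: cv2.imwrite('pics/'+f+'.png',im[:,:,::-1])
    return im
E
python3 - <<'E'
from h import *
for n in ('top','side'):
    snap(n,n+'0'); K,d,p,Rm=cam(n); print(n,K[0,0],p.round(3),Rm.round(2).tolist(),d)
s=sense(); print({k:np.round(v,3) for k,v in s.items()})
E
```

```text
top 476.0715424271391 [0.26  0.094 1.228] [[0.01, -0.97, 0.24], [-1.0, -0.01, 0.01], [-0.0, -0.24, -0.97]] [0.02713011 0.         0.         0.         0.        ]
side 560.7594559004141 [-0.21   0.713  0.87 ] [[-0.65, -0.49, 0.58], [-0.76, 0.4, -0.51], [0.02, -0.77, -0.64]] [0.05694325 0.         0.         0.         0.        ]
{'t': np.float64(0.1), 'joint_pos': array([ 1.065,  0.309,  1.635, -0.   ,  1.2  , -0.07 ]), 'dq': array([-0.   , -0.002, -0.004,  0.002, -0.002,  0.   ]), 'tau': array([-1.0000e-03, -4.1641e+01, -2.7765e+01, -0.0000e+00,  4.0000e-03,
       -0.0000e+00]), 'position': array([0.263, 0.566, 0.23 ]), 'eef_rot': array([ 0.216,  0.976, -0.001, -0.   ]), 'wrist_force': array([ 0.337,  0.232, -0.535]), 'torque': array([-0.031,  0.062,  0.015]), 'gripper_force': np.float64(0.0), 'width': np.float64(0.085)}
```

View pics/top0.png

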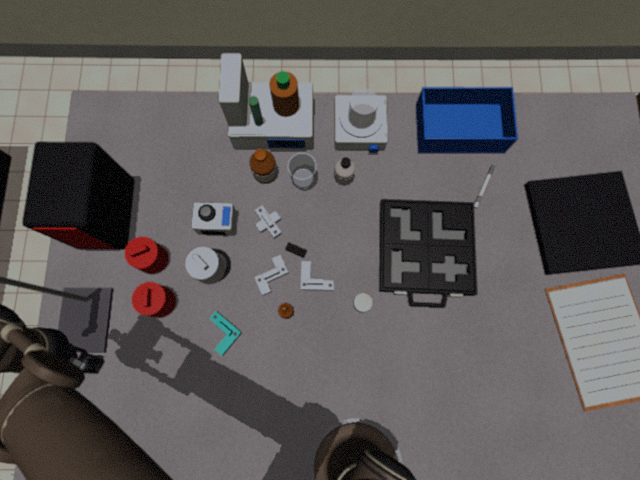

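View pics/side0.png

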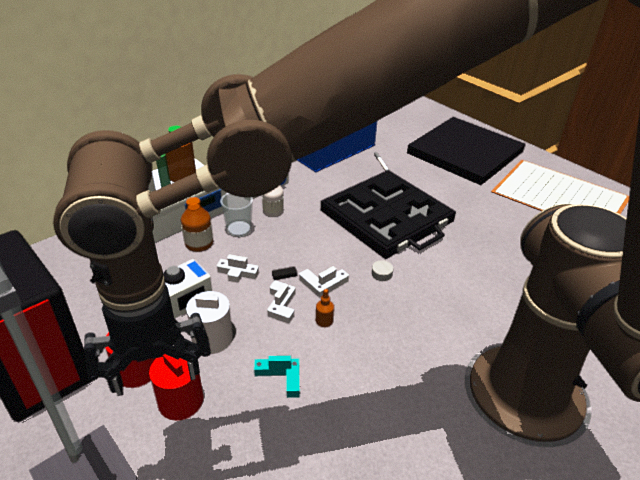

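Top view: cross is at (268,221), crank at (271,275), white angle at (316,278). The turquoise angle at (225,332) and the red covers at (146,252) and (150,300) are look-alikes. The white cover is at (205,264), the reader at (213,217), the case at (428,247); no tee is visible. Next: a close crop.

Run:
```python
from h import *
im=cv2.imread('pics/top0.png')
a=cv2.resize(im[185:310,180:340],None,fx=5,fy=4.8,interpolation=cv2.INTER_CUBIC)
a=cv2.resize(im[190:310,180:340],(800,600),interpolation=cv2.INTER_CUBIC)
cv2.imwrite('pics/c1.png',a)
b=cv2.resize(im[195:310,372:482],(574,600),interpolation=cv2.INTER_CUBIC)
cv2.imwrite('pics/c2.png',cv2.convertScaleAbs(b,alpha=1.8))
```

```text
(no output)
```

View pics/c1.png

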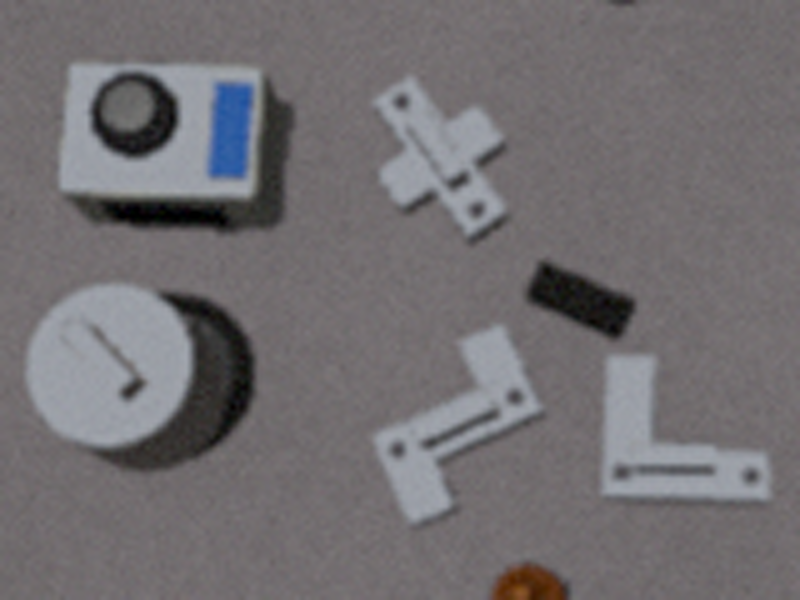

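View pics/c2.png

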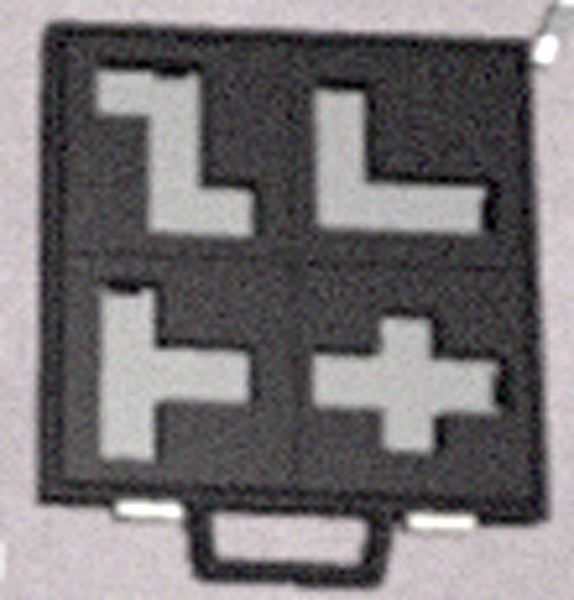

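The crop confirms cross, crank and white angle, so there are three brackets and no tee. The black ring and grey disc beside the cover, around full-image (213,266), look like the mat, in front of the reader's dark front. Cutouts: crank upper left, angle upper right, tee lower left, cross lower right.

Run:
```python
from h import *
im=cv2.imread('pics/top0.png'); g=cv2.cvtColor(im,cv2.COLOR_BGR2GRAY)
def rect(P):
    c,wh,a=cv2.minAreaRect((P[:,:2]*1000).astype(np.float32)); return np.round(c,1),np.round(wh,1),round(a,1)
def comps(m,mn): 
    return [c.reshape(-1,2) for c in cv2.findContours(m.astype(np.uint8),cv2.RETR_EXTERNAL,cv2.CHAIN_APPROX_NONE)[0] if cv2.contourArea(c)>mn]
print(g[221,268],g[264,205],g[250,300],g[222,404],g[240,385])
m=np.zeros_like(g); m[195:310,245:345]=(g[195:310,245:345]>150)
for c in comps(m,60):
    P=ray('top',c,.02); print('br',c.mean(0).round(),rect(P))
# ribs dark slits skip; case
m=np.zeros_like(g); m[190:312,370:482]=(g[190:312,370:482]<75)
cs=comps(cv2.morphologyEx(m,cv2.MORPH_OPEN,np.ones((5,5))),2000)
for c in cs: print('case',rect(ray('top',c,.032)))
sub=np.zeros_like(g); sub[205:290,385:472]=g[205:290,385:472]>70
for c in comps(sub,80):
    A=ray('top',c,.014);B=ray('top',c,.034)
    print('cut',c.mean(0).round(),'z14',rect(A),'z34',rect(B), 'x',B[:,0].min().round(4),A[:,0].max().round(4),'y',A[:,1].min().round(4),B[:,1].max().round(4))
# cover top
m=np.zeros_like(g); m[240:290,180:225]=g[240:290,180:225]>140
for c in comps(m,200): 
    P=ray('top',c,.092); print('cover',[ (np.array(q)*1000).round(1) for q in cv2.minEnclosingCircle(P[:,:2].astype(np.float32))[:1]],rect(P))
# reader top
m=np.zeros_like(g); m[195:240,185:240]=(g[195:240,185:240]>135)|(im[195:240,185:240,0]>150)
for c in comps(cv2.morphologyEx(m,cv2.MORPH_CLOSE,np.ones((13,13))),200): print('reader',rect(ray('top',c,.07)))
print('mat dark bottom/right/edges', ray('top',[[213.6,266.6],[230,266],[213.6,283]],0).round(3).tolist())
print('btn',ray('top',[[205.5,211]],.08))
```

```text
161 142 19 108 40
br [314. 280.] (array([452.9,  97.8]), array([67.2, 79.2]), 0.4)
br [272. 274.] (array([454.3, 214.8]), array([ 48. , 100.9]), 49.4)
br [266. 215.] (array([615.9, 229.9]), array([60.3, 34.5]), 48.3)
case (array([ 512.1, -184.2]), array([245.2, 279.3]), 88.1)
cut [449. 268.] z14 (array([ 474.1, -242.8]), array([85. , 63.7]), 55.8) z34 (array([ 470.5, -237.3]), array([83.6, 62.7]), 55.8) x 0.4376 0.5058 y -0.2872 -0.1943
cut [401. 267.] z14 (array([ 476.8, -130.4]), array([72.1, 81.9]), 88.2) z34 (array([ 473.2, -126.7]), array([70.9, 80.6]), 88.2) x 0.434 0.5181 y -0.1667 -0.0901
cut [445. 229.] z14 (array([ 586.5, -247.2]), array([83., 69.]), 87.7) z34 (array([ 581.1, -241.6]), array([81.7, 67.8]), 87.7) x 0.5464 0.6217 y -0.2882 -0.2015
cut [405. 224.] z14 (array([ 591.5, -134.9]), array([100.1,  53. ]), 19.0) z34 (array([ 586. , -131.1]), array([98.5, 52.1]), 19.0) x 0.5455 0.6323 y -0.1705 -0.0931
cover [array([470.5, 377. ])] (array([471. , 376.9]), array([76.4, 77. ]), 47.3)
reader (array([595.2, 364.2]), array([65.8, 97.8]), 0.4)
mat dark bottom/right/edges [[0.476, 0.367, 0.0], [0.478, 0.324, 0.0], [0.433, 0.364, 0.0]]
btn [[0.60379419 0.37775781 0.08      ]]
```

```bash
cat >> h.py <<'E'
def holes(n,im,guess,z,r=2.6):
    g=cv2.cvtColor(im,cv2.COLOR_RGB2GRAY).astype(float); out=[]
    yy,xx=np.mgrid[:480,:640]
    for q in guess:
        q=np.array(q,float)
        for _ in range(3):
            k=(xx-q[0])**2+(yy-q[1])**2<=r*r; w=np.clip(np.percentile(g[k],80)-g,0,None)*k
            q=np.array([(w*xx).sum(),(w*yy).sum()])/w.sum()
        out.append(q)
    return ray(n,out,z)
def axis(P,flip=False):
    d=P[1]-P[0]; return (P.mean(0)[:2]*1000).round(1), round(float(np.degrees(np.arctan2(d[1],d[0]))),1), round(float(np.linalg.norm(d)*1000),1)
def goto(x,y,z,yaw=None):
    "tool-frame shift (cm) to reach the TCP target (m), then the tool-z turn (deg) to reach tool-x yaw mod 180"
    s=sense(); Rm=R.from_quat(s['eef_rot']).as_matrix()
    d=Rm.T@(np.array([x,y,z])-s['position'])*100
    ty=np.degrees(np.arctan2(Rm[1,0],Rm[0,0]))
    tilt=np.degrees(np.arccos(-Rm[2,2]))
    print('pos',s['position'].round(4),'yaw',ty.round(1),'tilt',tilt.round(2),'shift cm',d.round(2),'turn',None if yaw is None else round(-((yaw-ty+90)%180-90),1),'t',round(s['t'],1),'w',round(s['width'],4),'F',np.round(s['wrist_force'],1))
E
python3 - <<'E'
from h import *
im=cv2.imread('pics/top0.png')[:,:,::-1].copy()
f=lambda L:[(180+x/5-.4,190+y/5-.4) for x,y in L]
for n,L in dict(angle=[(750,476),(620,470)],crank=[(398,448),(515,398)],cross=[(478,210),(400,100)]).items(): print(n,axis(holes('top',im,f(L),.02)))
goto(.454,.215,.10,113)
E
```

```text
angle (array([428.7,  96.6]), 88.6, 65.5)
crank (array([454. , 214.8]), -65.0, 65.6)
cross (array([596.4, 228.3]), 35.2, 72.0)
pos [0.2635 0.5659 0.2302] yaw 155.0 tilt 0.12 shift cm [-32.08 -23.74  13.06] turn 42.0 t 0.1 w 0.0853 F [ 0.3  0.2 -0.5]
```

>>> servo_tool([
  [[-2.7,-2.0,0.2],[0,0,3.6],-0.2],
], newtons=60)

```text
t: 0.18
position: [0.278, 0.5406, 0.2292]
eef_rot: [0.245, 0.969, 0.002, -0.001]
wrist_force: [1.1, -0.0, 0.5]
width: 0.0752
gripper_force: 0.0
```

>>> servo_tool([
  [[-3.07,-1.99,0.8],[0,0,0],-0.2],
  [[-3.07,-1.99,0.8],[0,0,0],-0.2],
  [[-3.07,-1.99,0.8],[0,0,0],-0.2],
  [[-3.07,-1.99,0.8],[0,0,0],-0.2],
  [[-3.07,-1.99,0.8],[0,0,0],-0.2],
  [[-3.07,-1.99,0.8],[0,0,0],-0.2],
  [[-3.07,-1.99,0.8],[0,0,0],-0.2],
  [[-3.07,-1.99,0.8],[0,0,0],-0.2],
  [[-3.07,-1.99,0.8],[0,0,0],-0.2],
  [[-3.07,-1.99,0.8],[0,0,0],-0.2],
])

```text
t: 1.02
position: [0.4545, 0.2137, 0.1487]
eef_rot: [0.247, 0.969, -0.0, -0.0]
wrist_force: [0.4, 0.6, -1.2]
width: 0.0341
gripper_force: 0.0
```

>>> servo_tool([
  [[0,0,0],[0,0,6.1],-0.2],
  [[0,0,0],[0,0,6.1],-0.2],
  [[0,0,0],[0,0,6.1],-0.2],
  [[0,0,0],[0,0,6.1],-0.2],
  [[0,0,0],[0,0,6.1],-0.2],
  [[0,0,0],[0,0,6.1],-0.2],
  [[0,0,0],[0,0,0],-0.2],
  [[0,0,0],[0,0,0],-0.2],
  [[0,0,0],[0,0,0],-0.2],
])

```text
t: 1.77
position: [0.4541, 0.2154, 0.1491]
eef_rot: [0.538, 0.843, -0.0, -0.0]
wrist_force: [0.4, 0.5, 0.5]
width: 0.0342
gripper_force: 0.0
```

Run:
```python
from h import *
im=snap('top','t1')
cv2.imwrite('pics/t1c.png',cv2.resize(im[190:310,180:340,::-1],(800,600),interpolation=cv2.INTER_CUBIC))
goto(.454,.215,.06,115)
```

```text
pos [0.4542 0.2154 0.1491] yaw 114.9 tilt 0.02 shift cm [-0.03 -0.03  8.91] turn -0.1 t 1.8 w 0.0341 F [-0.1 -0.  -1.2]
```

View pics/t1c.png

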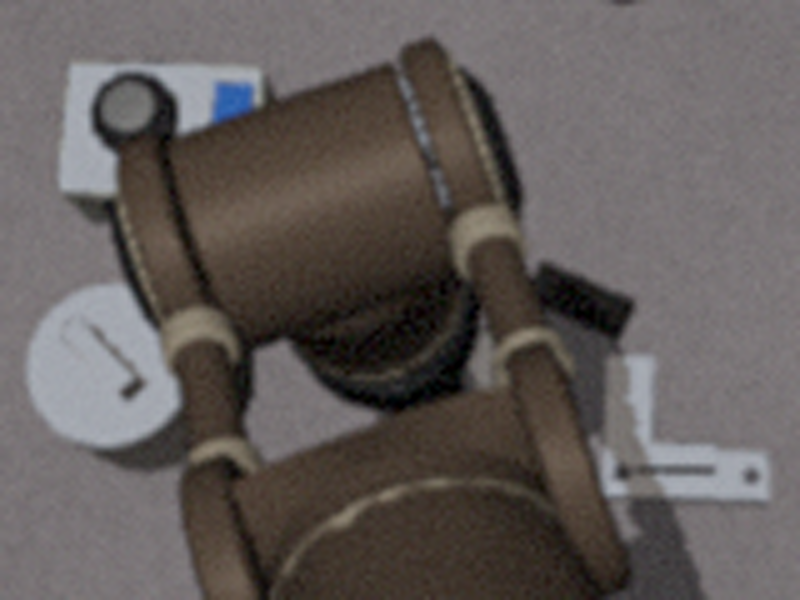

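The arm hides the crank in this top crop; the angle and cover have not moved. I'll descend and grip.

>>> servo_tool([
  [[0,0,3],[0,0,0],-0.2],
  [[0,0,3],[0,0,0],-0.2],
  [[0,0,3],[0,0,0],-0.2],
  [[0,0,2],[0,0,0],-0.2],
  [[0,0,1],[0,0,0],-0.2],
  [[0,0,0.4],[0,0,0],-0.2],
  [[0,0,0],[0,0,0],-0.2],
  [[0,0,0],[0,0,0],-0.2],
])

```text
t: 2.48
position: [0.4554, 0.2159, 0.0262]
eef_rot: [0.538, 0.843, 0.001, 0.001]
wrist_force: [0.3, 0.3, -0.0]
width: 0.0341
gripper_force: 0.0
```

Run:
```python
from h import *
im=snap('side'); p=proj('side',[[.454,.215,.03]])[0].astype(int); print(p)
cv2.imwrite('pics/s1.png',cv2.resize(im[p[1]-60:p[1]+60,p[0]-80:p[0]+80,::-1],(800,600),interpolation=cv2.INTER_CUBIC))
goto(.454,.215,.025,115)
```

```text
[280 295]
pos [0.4558 0.216  0.0266] yaw 114.9 tilt 0.17 shift cm [-0.02 -0.21  0.16] turn -0.1 t 2.5 w 0.034 F [-0.7  1.4  0.2]
```

View pics/s1.png

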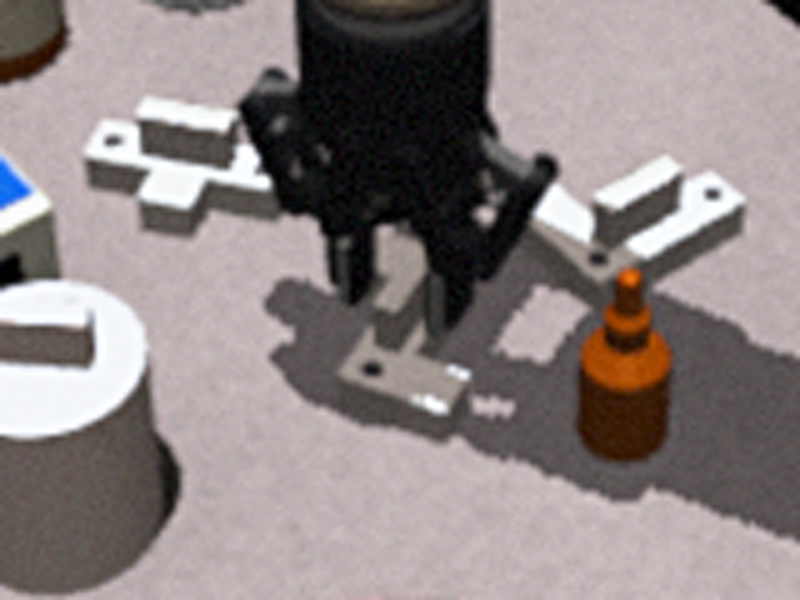

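Side view: the crank's rib sits between the fingers near crop (395,300). I'll close and lift.

>>> servo_tool([
  [[0,0,0],[0,0,0],-1],
  [[0,0,0],[0,0,0],-1],
  [[0,0,0],[0,0,0],-1],
  [[0,0,0],[0,0,0],-1],
  [[0,0,0],[0,0,0],-1],
  [[0,0,0],[0,0,0],-1],
  [[0,0,-1],[0,0,0],-1],
  [[0,0,-3],[0,0,0],-1],
  [[0,0,-3],[0,0,0],-1],
  [[0,0,-3],[0,0,0],-1],
], newtons=80)

```text
t: 3.37
position: [0.4533, 0.2151, 0.1261]
eef_rot: [0.539, 0.843, -0.001, -0.001]
wrist_force: [1.2, 1.3, -2.3]
width: 0.0096
gripper_force: 80.0
```

>>> servo_tool([
  [[0,0,0],[0,0,0],-1],
  [[0,0,0],[0,0,0],-1],
])

```text
t: 3.53
position: [0.4561, 0.2161, 0.1277]
eef_rot: [0.538, 0.843, 0.002, 0.002]
wrist_force: [-0.1, 0.5, -2.3]
width: 0.0102
gripper_force: 80.3
```

Run:
```python
from h import *
goto(.588,-.1325,.125,178)
```

```text
pos [0.4561 0.2161 0.1277] yaw 114.8 tilt 0.32 shift cm [-37.18  -2.67   0.28] turn -63.2 t 3.5 w 0.0102 F [-0.1  0.5 -2.3]
```

>>> servo_tool([
  [[-3.72,-0.27,0],[0,0,0],-1],
  [[-3.72,-0.27,0],[0,0,0],-1],
  [[-3.72,-0.27,0],[0,0,0],-1],
  [[-3.72,-0.27,0],[0,0,0],-1],
  [[-3.72,-0.27,0],[0,0,0],-1],
  [[-3.72,-0.27,0],[0,0,0],-1],
  [[-3.72,-0.27,0],[0,0,0],-1],
  [[-3.72,-0.27,0],[0,0,0],-1],
  [[-3.72,-0.27,0],[0,0,0],-1],
  [[-3.72,-0.27,0],[0,0,0],-1],
])

```text
t: 4.37
position: [0.5843, -0.1347, 0.1227]
eef_rot: [0.539, 0.843, -0.001, -0.002]
wrist_force: [0.6, 0.3, -1.6]
width: 0.0103
gripper_force: 80.2
```

>>> servo_tool([
  [[0,0,0],[0,0,-7],-1],
  [[0,0,0],[0,0,-7],-1],
  [[0,0,0],[0,0,-7],-1],
  [[0,0,0],[0,0,-7],-1],
  [[0,0,0],[0,0,-7],-1],
  [[0,0,0],[0,0,-7],-1],
  [[0,0,0],[0,0,-7],-1],
  [[0,0,0],[0,0,-7],-1],
  [[0,0,0],[0,0,-7],-1],
])

```text
t: 5.12
position: [0.5839, -0.1329, 0.1226]
eef_rot: [0.016, 1.0, 0.001, -0.003]
wrist_force: [0.4, 0.5, -1.3]
width: 0.01
gripper_force: 80.2
```

>>> servo_tool([
  [[0,0,0],[0,0,0],-1],
  [[0,0,0],[0,0,0],-1],
  [[0,0,0],[0,0,0],-1],
])

```text
t: 5.37
position: [0.585, -0.1332, 0.1239]
eef_rot: [0.02, 1.0, 0.0, -0.001]
wrist_force: [0.1, -1.2, -1.8]
width: 0.01
gripper_force: 80.2
```

Run:
```python
from h import *
goto(.588,-.1325,.08,178)
im=snap('side','s2'); t=snap('top','t2')
p=proj('side',[[.588,-.13,.06]])[0].astype(int); q=proj('top',[[.588,-.13,.06]])[0].astype(int);print(p,q)
a=np.hstack([cv2.resize(im[p[1]-60:p[1]+60,p[0]-50:p[0]+50],(400,480)),cv2.resize(t[q[1]-60:q[1]+60,q[0]-50:q[0]+50],(400,480))])
cv2.imwrite('pics/m2.png',cv2.convertScaleAbs(a[:,:,::-1],alpha=1.4))
```

```text
pos [ 0.585  -0.1332  0.1239] yaw 177.7 tilt 0.15 shift cm [-0.31  0.07  4.39] turn -0.3 t 5.4 w 0.01 F [ 0.1 -1.2 -1.8]
[355 195] [406 220]
```

View pics/m2.png

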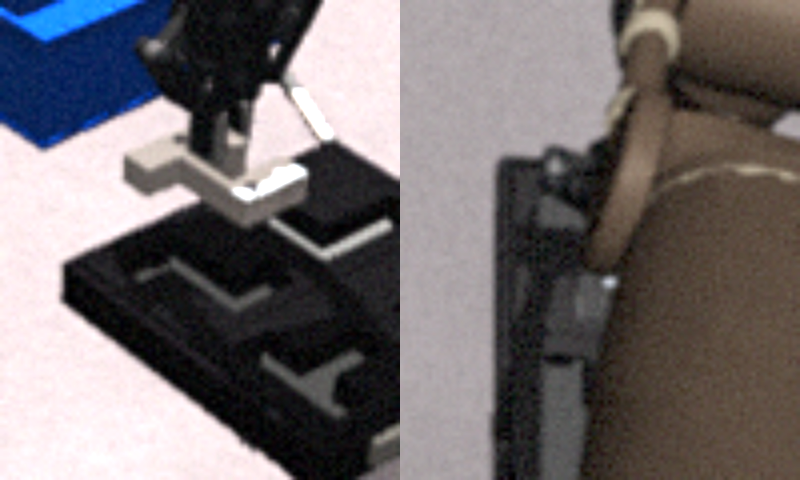

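Held crank in the side view: lower-left corner at full-image (336,181), bottom corner (367,191), right corner (382,182.5), above the crank cutout. I'll compare these with prediction.

Run:
```python
from h import *
im=cv2.imread('pics/side0.png'); s2=cv2.imread('pics/s2.png')
th=np.radians(-2); Q=lambda L:np.array([[np.cos(th)*x-np.sin(th)*y,np.sin(th)*x+np.cos(th)*y] for x,y in L])/1000
L=[(42,38),(18,38),(-42,12),(-42,-38),(-18,-38)]
for z in (.097,.117): print('held pred z',z,proj('side',np.c_[Q(L)+[.585,-.1332],np.full(5,z)]).round(1).tolist())
def comps(m,mn): return [c.reshape(-1,2) for c in cv2.findContours(m.astype(np.uint8),cv2.RETR_EXTERNAL,cv2.CHAIN_APPROX_NONE)[0] if cv2.contourArea(c)>mn]
g=cv2.cvtColor(s2,cv2.COLOR_BGR2GRAY); m=np.zeros_like(g); m[165:200,325:392]=g[165:200,325:392]>95
for c in comps(m,60):
    P=cv2.approxPolyDP(c,1.5,True).reshape(-1,2); print('seen',P.tolist())
# floors in the initial side picture
g=cv2.cvtColor(im,cv2.COLOR_BGR2GRAY); m=np.zeros_like(g); m[180:245,325:450]=(g[180:245,325:450]>60)
for c in comps(m,25):
    A=ray('side',c,.014);B=ray('side',c,.034); print('side cut',c.mean(0).round(),'x far(z14)',A[:,0].max().round(4),'x near z34',B[:,0].min().round(4),'y far z14',A[:,1].min().round(4),'y near z34',B[:,1].max().round(4))
```

```text
held pred z 0.097 [[335.9, 180.4], [342.2, 184.7], [366.7, 192.2], [381.7, 185.1], [374.9, 180.8]]
held pred z 0.117 [[336.2, 173.6], [342.6, 177.9], [367.3, 185.3], [382.5, 178.3], [375.6, 174.0]]
seen [[325, 198], [354, 185], [350, 181], [341, 184], [335, 179], [336, 173], [341, 177], [350, 174], [367, 185], [381, 179], [377, 175], [385, 169], [391, 171], [391, 165], [368, 165], [366, 170], [362, 168], [362, 171], [367, 171], [366, 178], [363, 180], [348, 170], [351, 168], [351, 165], [329, 166], [325, 168]]
side cut [426. 238.] x far(z14) 0.4029 x near z34 0.3729 y far z14 -0.2204 y near z34 -0.1298
side cut [384. 229.] x far(z14) 0.5211 x near z34 0.4337 y far z14 -0.1694 y near z34 -0.0909
side cut [443. 232.] x far(z14) 0.4201 x near z34 0.3341 y far z14 -0.2857 y near z34 -0.1549
side cut [340. 235.] x far(z14) 0.6227 x near z34 0.458 y far z14 -0.0595 y near z34 0.0353
side cut [418. 211.] x far(z14) 0.5056 x near z34 0.4405 y far z14 -0.2896 y near z34 -0.1943
side cut [355. 206.] x far(z14) 0.6351 x near z34 0.5457 y far z14 -0.174 y near z34 -0.0935
side cut [387. 194.] x far(z14) 0.626 x near z34 0.5471 y far z14 -0.2916 y near z34 -0.2007
side cut [432. 188.] x far(z14) 0.5992 x near z34 0.4268 y far z14 -0.4263 y near z34 -0.3014
side cut [341. 185.] x far(z14) 0.7386 x near z34 0.6482 y far z14 -0.2471 y near z34 -0.0863
```

>>> servo_tool([
  [[-0.4,0,1],[0,0,0],-1],
  [[0,0,2],[0,0,0],-1],
  [[0,0,2],[0,0,0],-1],
  [[0,0,0.8],[0,0,0],-1],
  [[0,0,0],[0,0,0],-1],
  [[0,0,0],[0,0,0],-1],
  [[0,0,0],[0,0,0],-1],
])

```text
t: 6.05
position: [0.5911, -0.1339, 0.0681]
eef_rot: [0.019, 1.0, -0.0, 0.001]
wrist_force: [0.5, -0.2, -0.8]
width: 0.0101
gripper_force: 80.2
```

Run:
```python
from h import *
goto(.589,-.1333,.0405,178)
```

```text
pos [ 0.5911 -0.1339  0.0681] yaw 177.8 tilt 0.11 shift cm [0.21 0.05 2.76] turn -0.2 t 6.0 w 0.0101 F [ 0.5 -0.2 -0.8]
```

>>> servo_tool([
  [[0.1,0,0.3],[0,0,0],-1],
  [[0,0,0.4],[0,0,0],-1],
])

```text
t: 6.22
position: [0.5904, -0.134, 0.0618]
eef_rot: [0.019, 1.0, -0.0, 0.002]
wrist_force: [0.5, 0.6, -1.9]
width: 0.01
gripper_force: 80.2
```

>>> servo_tool([
  [[0,0,0.3],[0,0,0],-1],
  [[0,0,0.1],[0,0,0],-1],
  [[0,0,0],[0,0,0],-1],
])

```text
t: 6.47
position: [0.5903, -0.134, 0.0606]
eef_rot: [0.019, 1.0, -0.0, 0.001]
wrist_force: [-6.8, 2.0, 16.9]
width: 0.0098
gripper_force: 82.9
```

>>> servo_tool([
  [[0,0,0.2],[0,0,0],-1],
  [[0,0,0.2],[0,0,0],-1],
])

```text
t: 6.63
position: [0.5903, -0.1341, 0.0603]
eef_rot: [0.019, 1.0, -0.0, -0.0]
wrist_force: [-18.3, 4.9, 48.4]
width: 0.0104
gripper_force: 87.1
```

>>> servo_tool([
  [[0,0,0],[0,0,0],-1],
])

```text
t: 6.72
position: [0.5903, -0.1341, 0.0604]
eef_rot: [0.019, 1.0, -0.0, 0.0]
wrist_force: [-14.3, 4.0, 37.2]
width: 0.0098
gripper_force: 85.7
```

>>> servo_tool([
  [[0,0,-0.8],[0,0,0],-1],
  [[0.2,0,0],[0,0,0],-1],
  [[0,0,0],[0,0,0],-1],
])

```text
t: 6.97
position: [0.5873, -0.1337, 0.0609]
eef_rot: [0.019, 1.0, -0.0, 0.001]
wrist_force: [1.0, 0.1, -1.9]
width: 0.0101
gripper_force: 80.2
```

Run:
```python
from h import *
goto(.589,-.1333,.0405,178)
im=snap('side','s3'); x,y=308,170
cv2.imwrite('pics/s3c.png',cv2.convertScaleAbs(cv2.resize(im[y:y+60,x:x+80,::-1],(800,600),interpolation=cv2.INTER_CUBIC),alpha=1.8))
```

```text
pos [ 0.5873 -0.1337  0.0609] yaw 177.8 tilt 0.09 shift cm [-0.17  0.04  2.04] turn -0.2 t 7.0 w 0.0101 F [ 1.   0.1 -1.9]
```

View pics/s3c.png

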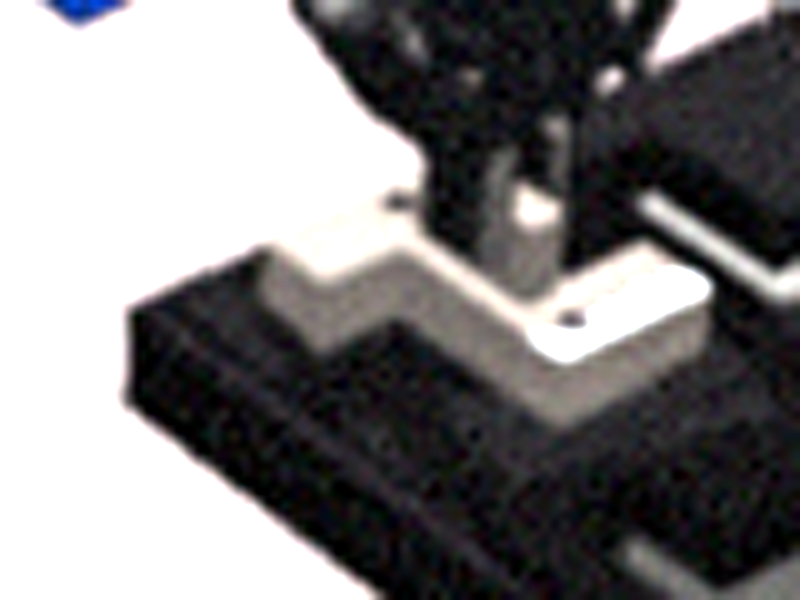

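The crank hovers just above its cutout, with its bottom corner at crop (560,425), and looks aligned. I'll try pressing here.

>>> servo_tool([
  [[0,0,0.2],[0,0,0],-1],
  [[0,0,0.2],[0,0,0],-1],
  [[0,0,0.1],[0,0,0],-1],
])

```text
t: 7.27
position: [0.5864, -0.1333, 0.0538]
eef_rot: [0.019, 1.0, 0.0, -0.001]
wrist_force: [-0.3, -0.5, -1.7]
width: 0.0102
gripper_force: 80.2
```

>>> servo_tool([
  [[0.1,0,0],[0,0,0],-1],
  [[0,0,0],[0,0,0],-1],
])

```text
t: 7.43
position: [0.5862, -0.1335, 0.0547]
eef_rot: [0.019, 1.0, 0.0, 0.0]
wrist_force: [0.7, -0.1, -1.7]
width: 0.0097
gripper_force: 80.2
```

>>> servo_tool([
  [[0,0,0.3],[0,0,0],-1],
  [[0,0,0.3],[0,0,0],-1],
  [[0,0,0],[0,0,0],-1],
])

```text
t: 7.68
position: [0.587, -0.1337, 0.0492]
eef_rot: [0.019, 1.0, -0.0, 0.001]
wrist_force: [2.7, -0.2, -1.9]
width: 0.0098
gripper_force: 80.2
```

>>> servo_tool([
  [[0,0,0.3],[0,0,0],-1],
  [[0,0,0.3],[0,0,0],-1],
  [[0,0,0],[0,0,0],-1],
])

```text
t: 7.93
position: [0.5865, -0.1337, 0.0435]
eef_rot: [0.019, 1.0, -0.0, 0.0]
wrist_force: [1.5, 0.3, 0.8]
width: 0.0102
gripper_force: 80.7
```

>>> servo_tool([
  [[0,0,0.2],[0,0,0],-1],
  [[0,0,0],[0,0,0],-1],
])

```text
t: 8.1
position: [0.5866, -0.1337, 0.0417]
eef_rot: [0.019, 1.0, -0.0, 0.001]
wrist_force: [2.4, 0.1, 2.5]
width: 0.0102
gripper_force: 81.0
```

>>> servo_tool([
  [[0,0,0.2],[0,0,0],-1],
  [[0,0,0],[0,0,0],-1],
])

```text
t: 8.27
position: [0.587, -0.1338, 0.0409]
eef_rot: [0.019, 1.0, -0.0, 0.001]
wrist_force: [0.1, -0.6, 8.7]
width: 0.0104
gripper_force: 81.8
```

>>> servo_tool([
  [[0,0,0.2],[0,0,0],-1],
  [[0,0,0],[0,0,0],-1],
])

```text
t: 8.43
position: [0.587, -0.1338, 0.0408]
eef_rot: [0.019, 1.0, -0.0, 0.0]
wrist_force: [-5.1, 0.3, 19.1]
width: 0.0101
gripper_force: 83.4
```

>>> servo_tool([
  [[0,0,0.2],[0,0,0],-1],
  [[0,0,0],[0,0,0],-1],
])

```text
t: 8.6
position: [0.587, -0.1338, 0.0408]
eef_rot: [0.019, 1.0, -0.0, -0.0]
wrist_force: [-8.2, 1.6, 30.3]
width: 0.01
gripper_force: 84.9
```

>>> servo_tool([
  [[0,0,-0.5],[0,0,0],-1],
  [[0,0,0],[0,0,0],-0.3],
  [[0,0,0],[0,0,0],-0.3],
  [[0,0,0],[0,0,0],-0.3],
  [[0,0,-3],[0,0,0],-0.3],
  [[0,0,-3],[0,0,0],-0.3],
  [[0,0,-2],[0,0,0],-0.3],
  [[0,0,0],[0,0,0],-0.3],
  [[0,0,0],[0,0,0],-0.3],
])

```text
t: 9.35
position: [0.5865, -0.1336, 0.1207]
eef_rot: [0.019, 1.0, -0.0, 0.001]
wrist_force: [0.1, 0.3, -1.1]
width: 0.0298
gripper_force: 0.0
```

Run:
```python
from h import *
goto(.436,.103,.11,88)
s=snap('side','s4'); t=snap('top','t4')
cv2.imwrite('pics/s4c.png',cv2.convertScaleAbs(cv2.resize(np.hstack([s[170:230,308:388],t[190:310,200:360][::2,::2]*0+cv2.resize(t[190:310,200:360],(80,60))])[:,:,::-1],(800,300)),alpha=1.5))
```

```text
pos [ 0.5865 -0.1336  0.1207] yaw 177.8 tilt 0.07 shift cm [15.94 23.08  1.04] turn 89.8 t 9.3 w 0.0298 F [ 0.1  0.3 -1.1]
```

View pics/s4c.png

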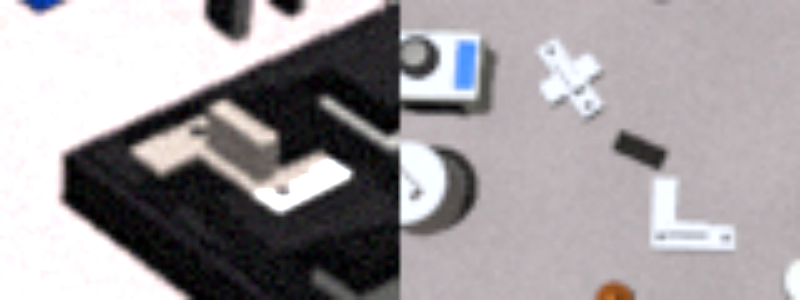

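The crank sits flush in its cutout (crop (245,165)); the angle and cross are where they were. I'll remeasure both and move to the angle.

Run:
```python
from h import *
im=cv2.imread('pics/t4.png')[:,:,::-1].copy()
f=lambda L:[(180+x/5-.4,190+y/5-.4) for x,y in L]
for n,L in dict(angle=[(750,476),(620,470)],cross=[(478,210),(400,100)]).items():
    P=holes('top',im,f(L),.02); print(n,axis(P))
    a=np.radians(axis(P)[1]); c=P.mean(0)[:2]
    if n=='angle': r=c+R.from_euler('z',a).as_matrix()[:2,:2]@np.array([.006,-.006])
    else: r=c
    print('rib',r)
goto(r[0] if 0 else .435,.1025,.13,88.6)
```

```text
angle (array([428.6,  96.6]), 88.7, 65.7)
rib [0.43474841 0.10242146]
cross (array([596.4, 228.4]), 35.2, 71.9)
rib [0.59636086 0.22835497]
pos [ 0.5845 -0.133   0.1183] yaw 177.8 tilt 0.21 shift cm [15.83 22.97 -1.09] turn 89.2 t 9.4 w 0.0297 F [ 0.6 -0.1  0. ]
```

>>> servo_tool([
  [[1.98,2.88,-0.1],[0,0,0],-0.2],
  [[1.98,2.88,-0.1],[0,0,0],-0.2],
  [[1.98,2.88,-0.1],[0,0,0],-0.2],
  [[1.98,2.88,-0.1],[0,0,0],-0.2],
  [[1.98,2.88,-0.1],[0,0,0],-0.2],
  [[1.98,2.88,-0.1],[0,0,0],-0.2],
  [[1.98,2.88,-0.1],[0,0,0],-0.2],
  [[1.98,2.88,-0.1],[0,0,0],-0.2],
])

```text
t: 10.12
position: [0.4335, 0.1036, 0.1262]
eef_rot: [0.019, 1.0, -0.0, -0.002]
wrist_force: [0.4, 0.3, 0.2]
width: 0.0343
gripper_force: 0.0
```

>>> servo_tool([
  [[0,0,0],[0,0,6.86],-0.2],
  [[0,0,0],[0,0,6.86],-0.2],
  [[0,0,0],[0,0,6.86],-0.2],
  [[0,0,0],[0,0,6.86],-0.2],
  [[0,0,0],[0,0,6.86],-0.2],
  [[0,0,0],[0,0,6.86],-0.2],
  [[0,0,0],[0,0,6.86],-0.2],
  [[0,0,0],[0,0,6.86],-0.2],
  [[0,0,0],[0,0,6.86],-0.2],
  [[0,0,0],[0,0,6.86],-0.2],
])

```text
t: 10.95
position: [0.4345, 0.1025, 0.1261]
eef_rot: [0.581, 0.814, -0.002, -0.002]
wrist_force: [-0.1, -0.2, 0.3]
width: 0.0343
gripper_force: 0.0
```

>>> servo_tool([
  [[0,0,0],[0,0,6.86],-0.2],
  [[0,0,0],[0,0,6.86],-0.2],
  [[0,0,0],[0,0,6.86],-0.2],
  [[0,0,0],[0,0,0],-0.2],
  [[0,0,0],[0,0,0],-0.2],
  [[0,0,0],[0,0,0],-0.2],
  [[0,0,0],[0,0,0],-0.2],
])

```text
t: 11.53
position: [0.4359, 0.1027, 0.1277]
eef_rot: [0.715, 0.699, -0.001, -0.0]
wrist_force: [-0.2, -0.1, -0.2]
width: 0.0341
gripper_force: 0.0
```

Run:
```python
from h import *
goto(.4348,.1024,.025,88.7)
```

```text
pos [0.4359 0.1027 0.1277] yaw 88.7 tilt 0.08 shift cm [-0.03 -0.1  10.27] turn 0.0 t 11.5 w 0.0341 F [-0.2 -0.1 -0.2]
```

>>> servo_tool([
  [[0,-0.1,3],[0,0,0],-0.2],
  [[0,0,3],[0,0,0],-0.2],
  [[0,0,2.5],[0,0,0],-0.2],
  [[0,0,1.2],[0,0,0],-0.2],
  [[0,0,0.4],[0,0,0],-0.2],
  [[0,0,0],[0,0,0],-0.2],
  [[0,0,0],[0,0,0],-0.2],
])

```text
t: 12.12
position: [0.4361, 0.1029, 0.0277]
eef_rot: [0.715, 0.699, 0.0, 0.0]
wrist_force: [0.3, 0.2, 0.2]
width: 0.0342
gripper_force: 0.0
```

>>> servo_tool([
  [[0,0,0],[0,0,0],-1],
  [[0,0,0],[0,0,0],-1],
  [[0,0,0],[0,0,0],-1],
  [[0,0,0],[0,0,0],-1],
  [[0,0,0],[0,0,0],-1],
  [[0,0,0],[0,0,0],-1],
])

```text
t: 12.62
position: [0.4368, 0.1029, 0.0287]
eef_rot: [0.715, 0.699, 0.001, 0.001]
wrist_force: [-1.5, -0.0, 7.4]
width: 0.0101
gripper_force: 80.7
```

>>> servo_tool([
  [[0,0,-1],[0,0,0],-1],
  [[0,0,-3],[0,0,0],-1],
  [[0,0,-3],[0,0,0],-1],
  [[0,0,-3],[0,0,0],-1],
  [[0,0,0],[0,0,0],-1],
  [[0,0,0],[0,0,0],-1],
])

```text
t: 13.12
position: [0.4372, 0.103, 0.1295]
eef_rot: [0.715, 0.699, 0.002, 0.002]
wrist_force: [-1.0, 0.5, -2.0]
width: 0.01
gripper_force: 79.7
```

Run:
```python
from h import *
c=np.array([.5835,-.2453]); r=c+R.from_euler('z',88,degrees=True).as_matrix()[:2,:2]@[.006,.018]; print(r)
goto(r[0],r[1],.125,88)
```

```text
[ 0.56572036 -0.23867546]
pos [0.4372 0.103  0.1295] yaw 88.7 tilt 0.32 shift cm [-33.86  13.65   0.49] turn 0.7 t 13.1 w 0.01 F [-1.   0.5 -2. ]
```

>>> servo_tool([
  [[-3.39,1.37,0],[0,0,0],-1],
  [[-3.39,1.37,0],[0,0,0],-1],
  [[-3.39,1.37,0],[0,0,0],-1],
  [[-3.39,1.37,0],[0,0,0],-1],
  [[-3.39,1.37,0],[0,0,0],-1],
  [[-3.39,1.37,0],[0,0,0],-1],
  [[-3.39,1.37,0],[0,0,0],-1],
  [[-3.39,1.37,0],[0,0,0],-1],
  [[-3.39,1.37,0],[0,0,0],-1],
  [[-3.39,1.37,0],[0,0,0],-1],
])

```text
t: 13.95
position: [0.5627, -0.2401, 0.1242]
eef_rot: [0.716, 0.699, -0.001, -0.003]
wrist_force: [1.1, 0.4, -1.7]
width: 0.0102
gripper_force: 79.6
```

>>> servo_tool([
  [[0,0,0],[0,0,0.7],-1],
  [[0,0,2.5],[0,0,0],-1],
  [[0,0,2],[0,0,0],-1],
  [[0,0,0],[0,0,0],-1],
  [[0,0,0],[0,0,0],-1],
  [[0,0,0],[0,0,0],-1],
])

```text
t: 14.45
position: [0.564, -0.2389, 0.0816]
eef_rot: [0.72, 0.694, -0.0, -0.001]
wrist_force: [0.0, 0.2, -1.9]
width: 0.0099
gripper_force: 79.4
```

```bash
cat >> h.py <<'E'
SH=dict(angle=[(-42,36),(42,36),(42,-36),(18,-36),(18,12),(-42,12)],cross=[(45,12),(12,12),(12,32),(-12,32),(-12,12),(-45,12),(-45,-12),(-12,-12),(-12,-32),(12,-32),(12,-12),(45,-12)])
def poly(n,c,yaw,z,cam='side'):
    P=np.array(SH[n])/1000@R.from_euler('z',yaw,degrees=True).as_matrix()[:2,:2].T+c
    return proj(cam,np.c_[P,np.full(len(P),z)])
E
python3 - <<'E'
from h import *
goto(.5657,-.2387,.08,88)
p=sense()['position']; c=p[:2]-R.from_euler('z',88,degrees=True).as_matrix()[:2,:2]@[.006,.018]
im=snap('side','s5'); print(poly('angle',c,88,p[2]-.0085).round(1).tolist())
x,y=350,150
a=cv2.resize(im[y:y+60,x:x+80,::-1],(800,600),interpolation=cv2.INTER_CUBIC)
a=cv2.convertScaleAbs(a,alpha=1.5)
for zz,col in ((p[2]-.0085,(0,0,255)),(p[2]-.0285,(0,255,0))):
    cv2.polylines(a,[((poly('angle',c,88,zz)-[x,y]+.5)*10).astype(int)],True,col,1)
cv2.imwrite('pics/s5c.png',a)
E
```

```text
pos [ 0.564  -0.2389  0.0816] yaw 88.0 tilt 0.09 shift cm [0.02 0.17 0.16] turn -0.0 t 14.4 w 0.0099 F [ 0.   0.2 -1.9]
[[411.5, 176.3], [388.2, 187.5], [368.7, 174.9], [375.4, 171.9], [388.3, 180.0], [404.8, 172.3]]
```

View pics/s5c.png

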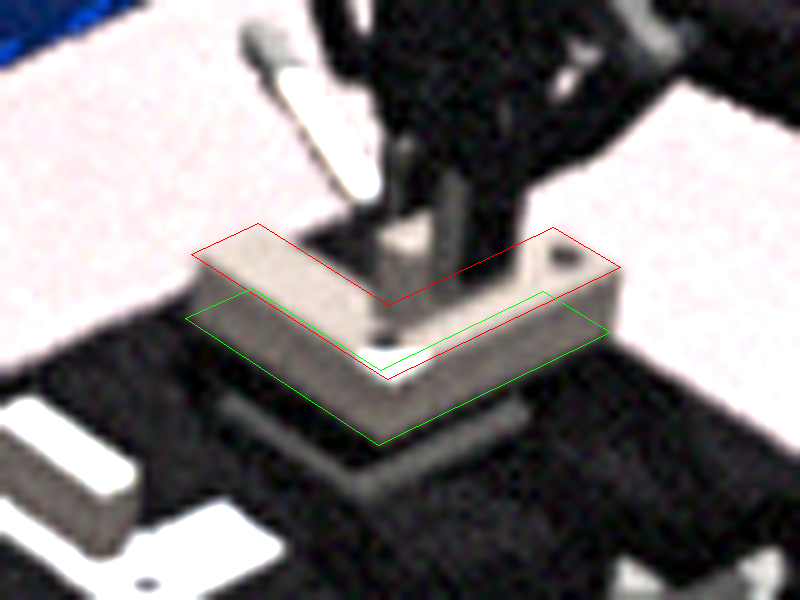

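The held angle matches the predicted outline to within about 1 px (corner at crop (385,380)). I'll lower it into the cutout.

>>> servo_tool([
  [[0,0.15,1],[0,0,0],-1],
  [[0,0,0.5],[0,0,0],-1],
  [[0,0,0],[0,0,0],-1],
])

```text
t: 14.75
position: [0.5653, -0.2388, 0.0663]
eef_rot: [0.72, 0.694, -0.0, -0.001]
wrist_force: [0.1, 0.2, -2.8]
width: 0.0101
gripper_force: 79.6
```

>>> servo_tool([
  [[0,0,0.3],[0,0,0],-1],
  [[0,0,0.2],[0,0,0],-1],
  [[0,0,0],[0,0,0],-1],
])

```text
t: 15.0
position: [0.5662, -0.2394, 0.0621]
eef_rot: [0.72, 0.694, 0.0, 0.0]
wrist_force: [0.8, -0.7, -2.4]
width: 0.0099
gripper_force: 79.6
```

>>> servo_tool([
  [[0,0,0.3],[0,0,0],-1],
  [[0,0,0],[0,0,0],-1],
])

```text
t: 15.17
position: [0.5662, -0.2395, 0.0591]
eef_rot: [0.72, 0.694, 0.0, 0.0]
wrist_force: [0.4, 0.3, -2.7]
width: 0.01
gripper_force: 79.7
```

Entering freely. Continuing down; home is near 0.0425.

>>> servo_tool([
  [[0,0,0.3],[0,0,0],-1],
  [[0,0,0.3],[0,0,0],-1],
  [[0,0,0],[0,0,0],-1],
])

```text
t: 15.42
position: [0.5662, -0.2391, 0.0529]
eef_rot: [0.72, 0.694, 0.0, -0.0]
wrist_force: [0.8, 1.2, -2.0]
width: 0.0099
gripper_force: 79.7
```

>>> servo_tool([
  [[0,0,0.3],[0,0,0],-1],
  [[0,0,0.3],[0,0,0],-1],
  [[0,0,0],[0,0,0],-1],
])

```text
t: 15.67
position: [0.5662, -0.2391, 0.047]
eef_rot: [0.72, 0.694, 0.0, 0.0]
wrist_force: [1.8, 1.2, -0.8]
width: 0.0095
gripper_force: 79.7
```

>>> servo_tool([
  [[0,0,0.3],[0,0,0],-1],
  [[0,0,0.2],[0,0,0],-1],
  [[0,0,0],[0,0,0],-1],
])

```text
t: 15.92
position: [0.5663, -0.2397, 0.0428]
eef_rot: [0.72, 0.694, 0.0, 0.0]
wrist_force: [0.6, 2.6, 4.0]
width: 0.01
gripper_force: 80.4
```

>>> servo_tool([
  [[0,0,0.3],[0,0,0],-1],
  [[0,0,0],[0,0,0],-1],
])

```text
t: 16.08
position: [0.5663, -0.2397, 0.0427]
eef_rot: [0.72, 0.694, -0.0, -0.0]
wrist_force: [-5.2, 5.1, 19.0]
width: 0.01
gripper_force: 82.6
```

>>> servo_tool([
  [[0,0,0.2],[0,0,0],-1],
  [[0,0,0],[0,0,0],-1],
])

```text
t: 16.25
position: [0.5664, -0.2397, 0.0427]
eef_rot: [0.72, 0.694, -0.0, -0.001]
wrist_force: [-8.9, 6.5, 28.0]
width: 0.0099
gripper_force: 84.0
```

>>> servo_tool([
  [[0,0,-0.5],[0,0,0],-1],
  [[0,0,0],[0,0,0],-0.3],
  [[0,0,0],[0,0,0],-0.3],
  [[0,0,0],[0,0,0],-0.3],
  [[0,0,-3],[0,0,0],-0.3],
  [[0,0,-3],[0,0,0],-0.3],
  [[0,0,-3],[0,0,0],-0.3],
  [[0,0,0],[0,0,0],-0.3],
  [[0,0,0],[0,0,0],-0.3],
])

```text
t: 17.0
position: [0.5676, -0.2407, 0.1343]
eef_rot: [0.72, 0.694, 0.001, 0.002]
wrist_force: [-0.5, -1.5, -0.5]
width: 0.03
gripper_force: 0.0
```

Run:
```python
from h import *
im=snap('top','t6'); s=snap('side','s6')
f=lambda L:[(180+x/5-.4,190+y/5-.4) for x,y in L]
P=holes('top',im,f([(478,210),(400,100)]),.02); print('cross',axis(P))
goto(.5964,.2284,.13,35.2)
```

```text
cross (array([596.4, 228.3]), 35.3, 71.9)
pos [ 0.5651 -0.2393  0.131 ] yaw 87.9 tilt 0.12 shift cm [46.85  1.45  0.12] turn 52.7 t 17.1 w 0.0299 F [ 0.3 -0.9  0.3]
```

>>> servo_tool([
  [[3.9,0.12,0],[0,0,0],-0.2],
  [[3.9,0.12,0],[0,0,0],-0.2],
  [[3.9,0.12,0],[0,0,0],-0.2],
  [[3.9,0.12,0],[0,0,0],-0.2],
  [[3.9,0.12,0],[0,0,0],-0.2],
  [[3.9,0.12,0],[0,0,0],-0.2],
  [[3.9,0.12,0],[0,0,0],-0.2],
  [[3.9,0.12,0],[0,0,0],-0.2],
  [[3.9,0.12,0],[0,0,0],-0.2],
  [[3.9,0.12,0],[0,0,0],-0.2],
])

```text
t: 17.93
position: [0.59, 0.1514, 0.1296]
eef_rot: [0.72, 0.694, -0.002, -0.001]
wrist_force: [0.0, 0.2, 0.2]
width: 0.0343
gripper_force: 0.0
```

>>> servo_tool([
  [[3.9,0.12,0],[0,0,0],-0.2],
  [[3.9,0.12,0],[0,0,0],-0.2],
  [[0,0,0],[0,0,6.6],-0.2],
  [[0,0,0],[0,0,6.6],-0.2],
  [[0,0,0],[0,0,6.6],-0.2],
  [[0,0,0],[0,0,6.6],-0.2],
  [[0,0,0],[0,0,6.6],-0.2],
  [[0,0,0],[0,0,6.6],-0.2],
  [[0,0,0],[0,0,6.6],-0.2],
  [[0,0,0],[0,0,6.6],-0.2],
])

```text
t: 18.77
position: [0.5953, 0.2271, 0.1292]
eef_rot: [0.954, 0.299, -0.003, 0.0]
wrist_force: [0.2, 0.8, -0.3]
width: 0.0343
gripper_force: 0.0
```

>>> servo_tool([
  [[0,0,0],[0,0,0],-0.2],
  [[0,0,0],[0,0,0],-0.2],
  [[0,0,0],[0,0,0],-0.2],
])

```text
t: 19.02
position: [0.5962, 0.2274, 0.1308]
eef_rot: [0.953, 0.303, -0.001, 0.0]
wrist_force: [-0.5, 0.5, 0.2]
width: 0.0337
gripper_force: 0.0
```

Run:
```python
from h import *
goto(.5964,.2284,.027,35.2)
im=snap('side','s7'); x,y=190,230
a=cv2.convertScaleAbs(cv2.resize(im[y:y+60,x:x+80,::-1],(800,600),interpolation=cv2.INTER_CUBIC),alpha=1.0)
cv2.polylines(a,[((poly('cross',[.5964,.2284],35.2,.02)-[x,y]+.5)*10).astype(int)],True,(0,0,255),1)
cv2.imwrite('pics/s7c.png',a)
```

```text
pos [0.5962 0.2274 0.1308] yaw 35.3 tilt 0.15 shift cm [ 0.09 -0.06 10.38] turn 0.1 t 19.0 w 0.0337 F [-0.5  0.5  0.2]
```

View pics/s7c.png

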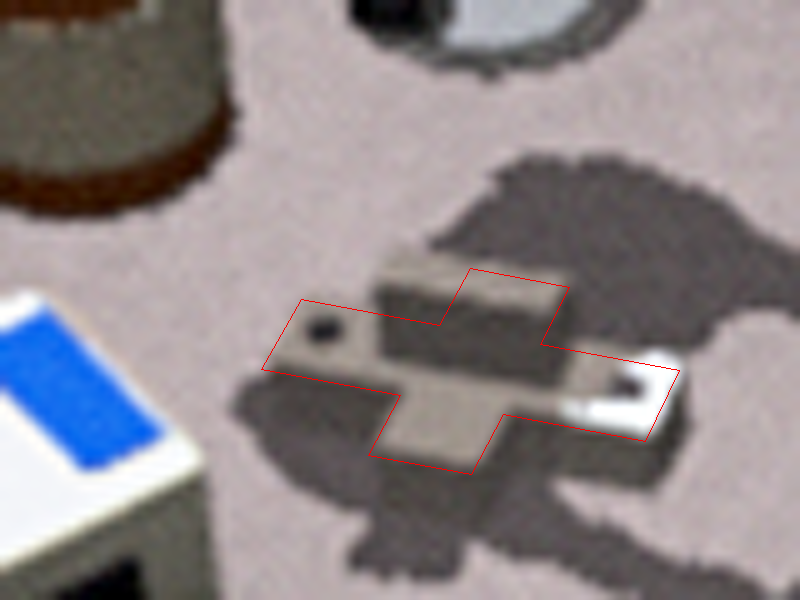

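The cross outline agrees with the prediction to under 1 px (centre about crop (470,370)). I'll descend, grip and lift.

>>> servo_tool([
  [[0.1,0,3],[0,0,0],-0.2],
  [[0,0,3],[0,0,0],-0.2],
  [[0,0,2.5],[0,0,0],-0.2],
  [[0,0,1.2],[0,0,0],-0.2],
  [[0,0,0.5],[0,0,0],-0.2],
  [[0,0,0],[0,0,0],-0.2],
  [[0,0,0],[0,0,0],-0.2],
])

```text
t: 19.65
position: [0.5989, 0.2287, 0.0312]
eef_rot: [0.953, 0.302, 0.001, 0.0]
wrist_force: [0.7, -0.1, -0.3]
width: 0.0339
gripper_force: 0.0
```

>>> servo_tool([
  [[0,0,0],[0,0,0],-1],
  [[0,0,0],[0,0,0],-1],
  [[0,0,0],[0,0,0],-1],
  [[0,0,0],[0,0,0],-1],
  [[0,0,0],[0,0,0],-1],
  [[0,0,0],[0,0,0],-1],
])

```text
t: 20.15
position: [0.5998, 0.2289, 0.0325]
eef_rot: [0.953, 0.302, 0.002, 0.0]
wrist_force: [-0.1, 0.2, 6.8]
width: 0.0096
gripper_force: 81.1
```

>>> servo_tool([
  [[0,0,-1],[0,0,0],-1],
  [[0,0,-3],[0,0,0],-1],
  [[0,0,-3],[0,0,0],-1],
  [[0,0,-3],[0,0,0],-1],
  [[0,0,0],[0,0,0],-1],
  [[0,0,0],[0,0,0],-1],
])

```text
t: 20.65
position: [0.5994, 0.2288, 0.133]
eef_rot: [0.953, 0.302, 0.002, 0.0]
wrist_force: [0.4, -0.4, -3.3]
width: 0.0097
gripper_force: 80.2
```

Run:
```python
from h import *
goto(.4717,-.2415,.13,88)
```

```text
pos [0.5994 0.2288 0.133 ] yaw 35.2 tilt 0.28 shift cm [-37.53  31.1    0.17] turn -52.8 t 20.6 w 0.0097 F [ 0.4 -0.4 -3.3]
```

>>> servo_tool([
  [[-3.13,2.59,0],[0,0,0],-1],
  [[-3.13,2.59,0],[0,0,0],-1],
  [[-3.13,2.59,0],[0,0,0],-1],
  [[-3.13,2.59,0],[0,0,0],-1],
  [[-3.13,2.59,0],[0,0,0],-1],
  [[-3.13,2.59,0],[0,0,0],-1],
  [[-3.13,2.59,0],[0,0,0],-1],
  [[-3.13,2.59,0],[0,0,0],-1],
  [[-3.13,2.59,0],[0,0,0],-1],
  [[-3.13,2.59,0],[0,0,0],-1],
])

```text
t: 21.48
position: [0.488, -0.1644, 0.128]
eef_rot: [0.953, 0.302, -0.002, -0.002]
wrist_force: [-0.0, -0.4, -1.8]
width: 0.0096
gripper_force: 80.1
```

>>> servo_tool([
  [[-3.13,2.59,0],[0,0,0],-1],
  [[-3.13,2.59,0],[0,0,0],-1],
  [[0,0,0],[0,0,-6.6],-1],
  [[0,0,0],[0,0,-6.6],-1],
  [[0,0,0],[0,0,-6.6],-1],
  [[0,0,0],[0,0,-6.6],-1],
  [[0,0,0],[0,0,-6.6],-1],
  [[0,0,0],[0,0,-6.6],-1],
  [[0,0,0],[0,0,-6.6],-1],
  [[0,0,0],[0,0,-6.6],-1],
])

```text
t: 22.32
position: [0.4676, -0.2407, 0.1278]
eef_rot: [0.718, 0.696, -0.001, -0.003]
wrist_force: [-0.2, -0.6, -2.5]
width: 0.0099
gripper_force: 80.1
```

>>> servo_tool([
  [[0,0,2],[0,0,0],-1],
  [[0,0,2],[0,0,0],-1],
  [[0,0,0],[0,0,0],-1],
  [[0,0,0],[0,0,0],-1],
  [[0,0,0],[0,0,0],-1],
])

```text
t: 22.73
position: [0.4691, -0.2416, 0.0897]
eef_rot: [0.72, 0.694, -0.0, -0.001]
wrist_force: [0.1, 0.1, -0.7]
width: 0.0097
gripper_force: 80.1
```

Run:
```python
from h import *
goto(.4717,-.2415,.08,88)
p=sense()['position']
im=snap('side','s8'); x,y=375,165
a=cv2.resize(im[y:y+60,x:x+80,::-1],(800,600),interpolation=cv2.INTER_CUBIC)
a=cv2.convertScaleAbs(a,alpha=1.5)
for zz,col in ((p[2]-.0125,(0,0,255)),(p[2]-.0325,(0,255,0))):
    cv2.polylines(a,[((poly('cross',p[:2],88,zz)-[x,y]+.5)*10).astype(int)],True,col,1)
cv2.imwrite('pics/s8c.png',a)
```

```text
pos [ 0.4691 -0.2416  0.0897] yaw 88.0 tilt 0.11 shift cm [0.02 0.26 0.97] turn -0.0 t 22.7 w 0.0097 F [ 0.1  0.1 -0.7]
```

View pics/s8c.png

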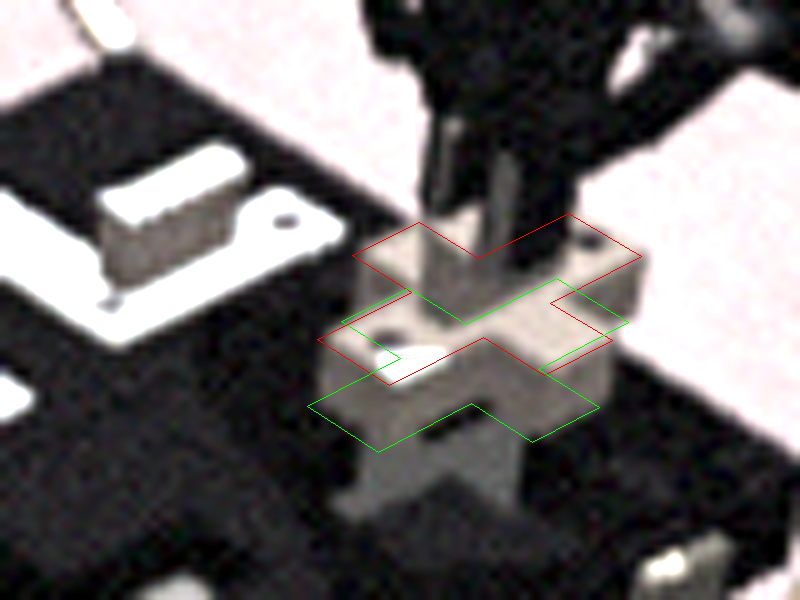

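The held cross matches its prediction (top corner at crop (390,380)), and the angle is flush to its left. I'll lower it.

>>> servo_tool([
  [[0,0.2,1],[0,0,0],-1],
  [[0,0,1],[0,0,0],-1],
  [[0,0,0],[0,0,0],-1],
  [[0,0,0],[0,0,0],-1],
])

```text
t: 23.12
position: [0.4708, -0.2415, 0.0693]
eef_rot: [0.72, 0.694, -0.0, -0.001]
wrist_force: [-0.2, -0.0, -2.4]
width: 0.0095
gripper_force: 80.1
```

>>> servo_tool([
  [[0,0,0.3],[0,0,0],-1],
  [[0,0,0.2],[0,0,0],-1],
  [[0,0,0],[0,0,0],-1],
])

```text
t: 23.37
position: [0.4723, -0.2423, 0.0663]
eef_rot: [0.72, 0.694, 0.0, 0.0]
wrist_force: [-1.4, 1.3, 3.8]
width: 0.0094
gripper_force: 80.9
```

>>> servo_tool([
  [[0,0,0.3],[0,0,0],-1],
  [[0,0,0],[0,0,0],-1],
])

```text
t: 23.53
position: [0.4725, -0.2421, 0.0659]
eef_rot: [0.72, 0.694, 0.0, -0.0]
wrist_force: [-6.5, 5.4, 19.7]
width: 0.0096
gripper_force: 83.1
```

>>> servo_tool([
  [[0,0,-0.4],[0,0,0],-1],
  [[0,-0.15,0],[0,0,0],-1],
  [[0,0,0],[0,0,0],-1],
  [[0,0,0.2],[0,0,0],-1],
  [[0,0,0.2],[0,0,0],-1],
  [[0,0,0],[0,0,0],-1],
])

```text
t: 24.03
position: [0.471, -0.2419, 0.0658]
eef_rot: [0.72, 0.694, 0.0, -0.001]
wrist_force: [-6.1, 6.7, 25.1]
width: 0.01
gripper_force: 83.6
```

>>> servo_tool([
  [[0.1,0,0],[0,0,0],-1],
  [[0,0,0],[0,0,0],-1],
])

```text
t: 24.2
position: [0.4711, -0.2419, 0.0658]
eef_rot: [0.72, 0.694, -0.0, 0.0]
wrist_force: [-6.8, 3.5, 22.9]
width: 0.0096
gripper_force: 83.4
```

>>> servo_tool([
  [[0,0,-0.4],[0,0,0],-1],
  [[0.15,0,0],[0,0,0],-1],
  [[0,0,0],[0,0,0],-1],
  [[0,0,0.2],[0,0,0],-1],
  [[0,0,0.1],[0,0,0],-1],
  [[0,0,0],[0,0,0],-1],
])

```text
t: 24.7
position: [0.4709, -0.2396, 0.0626]
eef_rot: [0.72, 0.694, 0.0, 0.001]
wrist_force: [3.8, -0.4, -1.4]
width: 0.0097
gripper_force: 80.1
```

Run:
```python
from h import *
goto(.4715,-.242,.0465,88)
p=sense()['position']
im=snap('side','s9'); t=snap('top','t9')
x,y=385,175
a=cv2.resize(im[y:y+60,x:x+80,::-1],(800,600),interpolation=cv2.INTER_CUBIC)
cv2.imwrite('pics/s9c.png',cv2.convertScaleAbs(a,alpha=1.8))
```

```text
pos [ 0.4709 -0.2396  0.0626] yaw 87.9 tilt 0.07 shift cm [-0.24  0.07  1.61] turn -0.1 t 24.7 w 0.0097 F [ 3.8 -0.4 -1.4]
```

View pics/s9c.png

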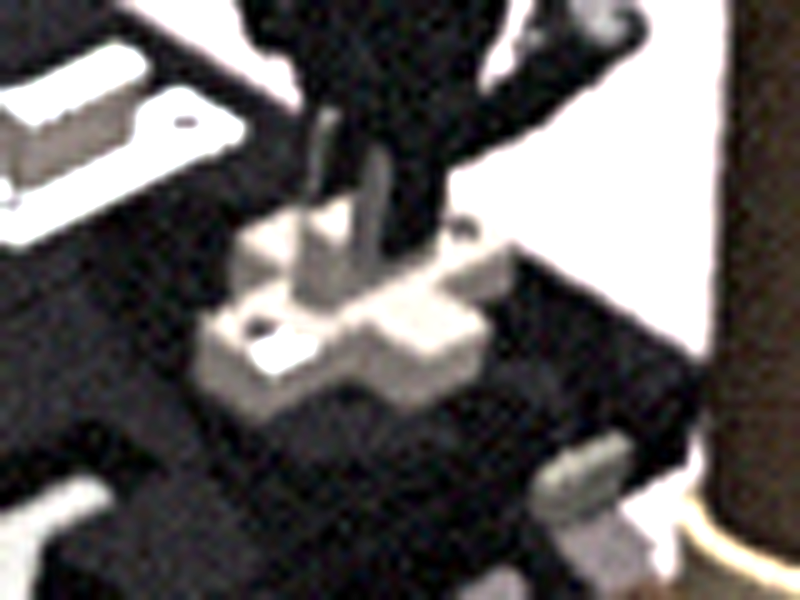

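The z reading of 0.0626 with little force shows the cross has entered; it is low over its cutout at crop (350,320). I'll press home, at about 0.0465.

>>> servo_tool([
  [[0,0,0.3],[0,0,0],-1],
  [[0,0,0.3],[0,0,0],-1],
  [[0,0,0],[0,0,0],-1],
])

```text
t: 25.05
position: [0.4708, -0.2397, 0.0567]
eef_rot: [0.72, 0.694, 0.0, 0.001]
wrist_force: [4.0, -0.8, -3.9]
width: 0.0097
gripper_force: 79.9
```

>>> servo_tool([
  [[0,0,0.3],[0,0,0],-1],
  [[0,0,0.3],[0,0,0],-1],
  [[0,0,0],[0,0,0],-1],
])

```text
t: 25.3
position: [0.4709, -0.2396, 0.0513]
eef_rot: [0.72, 0.694, 0.0, 0.001]
wrist_force: [4.1, 0.6, -0.7]
width: 0.0095
gripper_force: 80.3
```

>>> servo_tool([
  [[0,0,0.3],[0,0,0],-1],
  [[0,0,0.2],[0,0,0],-1],
  [[0,0,0],[0,0,0],-1],
])

```text
t: 25.55
position: [0.471, -0.24, 0.0466]
eef_rot: [0.72, 0.694, 0.0, 0.001]
wrist_force: [4.3, 1.1, 2.4]
width: 0.0098
gripper_force: 80.8
```

>>> servo_tool([
  [[0,0,0.2],[0,0,0],-1],
  [[0,0,0],[0,0,0],-1],
])

```text
t: 25.72
position: [0.4712, -0.2401, 0.0465]
eef_rot: [0.72, 0.694, 0.0, 0.0]
wrist_force: [-0.2, 1.4, 14.4]
width: 0.0097
gripper_force: 82.4
```

>>> servo_tool([
  [[0,0,0.3],[0,0,0],-1],
  [[0,0,0],[0,0,0],-1],
])

```text
t: 25.88
position: [0.4712, -0.2401, 0.0464]
eef_rot: [0.72, 0.694, -0.0, -0.0]
wrist_force: [-6.3, 6.9, 35.4]
width: 0.0095
gripper_force: 85.0
```

>>> servo_tool([
  [[0,0,-0.5],[0,0,0],-1],
  [[0,0,0],[0,0,0],-0.3],
  [[0,0,0],[0,0,0],-0.3],
  [[0,0,0],[0,0,0],-0.3],
  [[0,0,-3],[0,0,0],-0.3],
  [[0,0,-3.5],[0,0,0],-0.3],
  [[0,0,-3.5],[0,0,0],-0.3],
  [[0,0,-3.5],[0,0,0],-0.3],
  [[0,0,-3],[0,0,0],-0.2],
  [[0,0,0],[0,0,0],-0.2],
])

```text
t: 26.72
position: [0.4734, -0.2419, 0.2173]
eef_rot: [0.72, 0.694, 0.001, 0.005]
wrist_force: [0.8, -0.2, -0.6]
width: 0.0341
gripper_force: 0.0
```

Run:
```python
from h import *
im=snap('side','s10'); t=snap('top','t10')
x,y=320,160
a=cv2.resize(im[y:y+100,x:x+133,::-1],(532,400),interpolation=cv2.INTER_CUBIC)
b=cv2.resize(t[235:295,180:240,::-1],(268,268),interpolation=cv2.INTER_CUBIC); b=np.vstack([b,np.zeros((132,268,3),np.uint8)])
cv2.imwrite('pics/s10c.png',cv2.convertScaleAbs(np.hstack([a,b]),alpha=1.4))
# cover rib: dark slit (its side face) and the top disc
g=cv2.cvtColor(t,cv2.COLOR_RGB2GRAY); m=np.zeros_like(g); m[235:295,180:228]=g[235:295,180:228]>130
cs=cv2.findContours(m,cv2.RETR_EXTERNAL,cv2.CHAIN_APPROX_NONE)[0]; c=max(cs,key=cv2.contourArea)
P=ray('top',c.reshape(-1,2),.092); print(cv2.minEnclosingCircle((P[:,:2]*1000).astype(np.float32)))
P=ray('top',[[197.0-.4,254-.4],[208-.4,266-.4]],.092); print('slit',axis(P))
goto(.4705,.377,.2,43)
```

```text
((470.87457275390625, 377.7964172363281), 40.83446502685547)
slit (array([477.3, 375.3]), -135.9, 41.0)
pos [ 0.4703 -0.2399  0.2118] yaw 87.9 tilt 0.06 shift cm [61.66 -2.19  1.12] turn 44.9 t 26.8 w 0.0343 F [-0.4 -0.   0.2]
```

View pics/s10c.png

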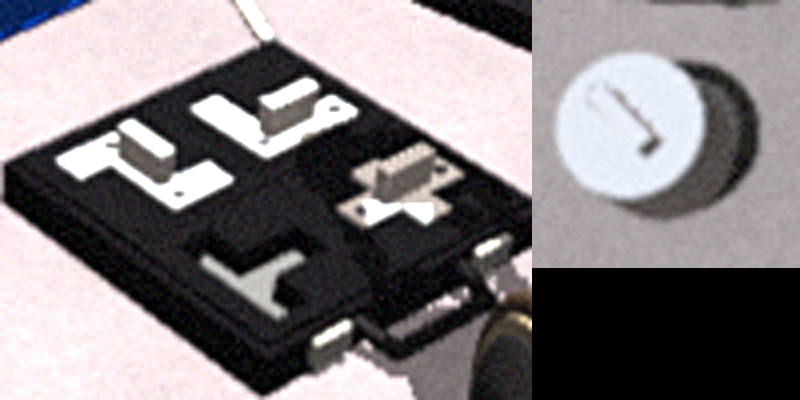

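Crank, angle and cross all sit flush in their cutouts; the tee's is empty as expected. The cover's rib slit runs at about 44°. On to the cover.

>>> servo_tool([
  [[3.86,-0.14,0],[0,0,0],-0.2],
  [[3.86,-0.14,0],[0,0,0],-0.2],
  [[3.86,-0.14,0],[0,0,0],-0.2],
  [[3.86,-0.14,0],[0,0,0],-0.2],
  [[3.86,-0.14,0],[0,0,0],-0.2],
  [[3.86,-0.14,0],[0,0,0],-0.2],
  [[3.86,-0.14,0],[0,0,0],-0.2],
  [[3.86,-0.14,0],[0,0,0],-0.2],
  [[3.86,-0.14,0],[0,0,0],-0.2],
  [[3.86,-0.14,0],[0,0,0],-0.2],
])

```text
t: 27.65
position: [0.4675, 0.1478, 0.2082]
eef_rot: [0.72, 0.694, -0.003, -0.001]
wrist_force: [1.0, 0.1, -0.2]
width: 0.0343
gripper_force: 0.0
```

>>> servo_tool([
  [[3.86,-0.14,0],[0,0,0],-0.2],
  [[3.86,-0.14,0],[0,0,0],-0.2],
  [[3.86,-0.14,0],[0,0,0],-0.2],
  [[3.86,-0.14,0],[0,0,0],-0.2],
  [[3.86,-0.14,0],[0,0,0],-0.2],
  [[3.86,-0.14,0],[0,0,0],-0.2],
  [[0,0,0],[0,0,6.3],-0.2],
  [[0,0,0],[0,0,6.3],-0.2],
  [[0,0,0],[0,0,6.3],-0.2],
  [[0,0,0],[0,0,6.3],-0.2],
])

```text
t: 28.48
position: [0.4679, 0.3773, 0.2071]
eef_rot: [0.855, 0.519, -0.004, 0.0]
wrist_force: [-0.6, 0.3, -0.7]
width: 0.0344
gripper_force: 0.0
```

>>> servo_tool([
  [[0,0,0],[0,0,6.3],-0.2],
  [[0,0,0],[0,0,6.3],-0.2],
  [[0,0,0],[0,0,6.3],-0.2],
  [[0,0,0],[0,0,0],-0.2],
  [[0,0,0],[0,0,0],-0.2],
  [[0,0,0],[0,0,0],-0.2],
])

```text
t: 28.98
position: [0.4691, 0.3777, 0.2093]
eef_rot: [0.927, 0.374, -0.002, 0.0]
wrist_force: [0.1, 0.2, -0.3]
width: 0.0338
gripper_force: 0.0
```

Run:
```python
from h import *
goto(.4709,.3775,.120,44)
# rib faces in side view: bright rib top edge endpoints
im=snap('side','s11'); 
for c in [(.4709,.3775)]:
    for yaw in (40,44,48):
        d=np.array([np.cos(np.radians(yaw)),np.sin(np.radians(yaw))])*.021; n=np.array([-d[1],d[0]])/.021*.006
        print(yaw,proj('side',[[*(np.array(c)+s*d+q*n),.117] for s in(-1,1) for q in(-1,1)]).round(1).tolist())
g=cv2.cvtColor(im,cv2.COLOR_RGB2GRAY)
np.set_printoptions(linewidth=250); print(g[284:310:2,182:232:2])
```

```text
pos [0.4691 0.3777 0.2093] yaw 44.0 tilt 0.21 shift cm [0.15 0.14 8.93] turn -0.0 t 29.0 w 0.0338 F [ 0.1  0.2 -0.3]
40 [[216.9, 296.8], [214.9, 301.4], [195.1, 293.9], [193.0, 298.5]]
44 [[216.9, 296.2], [215.4, 300.8], [194.6, 294.4], [192.9, 299.0]]
48 [[216.8, 295.6], [215.8, 300.2], [194.2, 295.0], [193.0, 299.6]]
[[243 239 241 242 244 241 186  99  76  88  90  78  86  86  79 166 162 167 167 169 166 172 171 173 171]
 [239 242 243 236 180  99  79  77  82  67  17  68  84  83  81 151 170 167 165 172 165 163 165 169 167]
 [246 236 179 101  79  85  82  62  16   0   6  56  84  87  75 146 164 162 169 164 167 166 164 170 167]
 [173  92  81  78  76  63  21   1   1   0   0  27  83  78  71 137 170 164 165 167 160 167 164 164 166]
 [ 83  83  74  58  16   2   0   0   1  36  99 119 143 159 155 158 155 155 161 168 165 174 164 166 166]
 [ 89  61  14   0   1   2   0  88 111 156 170 151 154 149 157 149 138 158 150 151 162 171 167 171 167]
 [ 14  11   0   6   5   4 104 158 158 151 154 153 155 154 157 156 153 160 148 158 153 151 166 167 164]
 [  0   0   0   0  30 150 133 127 138 140 144 158 162 161 156 158 158 162 100 157 157 153 161 171 170]
 [  4   7  11  19 147 154 148  69  73  72  72  76  71  69  69  84  90 100  90 156 159 151 154 165 171]
 [  2   1   0 115 155 154 158  87  76  77  76  71  75  77  73  77  67  72  68 161 154 155 154 159 175]
 [  0   6  23 158 153 157 154  87  67  73  75  73  73  72  73  78  71  73  63 160 154 153 151 186  82]
 [  0   5  48 156 153 157 155  97  69  74  73  73  72  71  73  72  73  74  90 161 153 153 158 224  77]
 [  6  40 121 158 148 152 154 156 137 146 131 130 126 116 117  96 104  90 116 158 156 151 240 206  65]]
```

Run:
```python
from h import *
t=cv2.imread('pics/t10.png'); g=cv2.cvtColor(t,cv2.COLOR_BGR2GRAY)
np.set_printoptions(linewidth=250); print(g[250:276,190:220])
s=cv2.imread('pics/s10.png'); gs=cv2.cvtColor(s,cv2.COLOR_BGR2GRAY)
m=np.zeros_like(gs); m[294:312,190:224]=gs[294:312,190:224]<115
c=max(cv2.findContours(m,cv2.RETR_EXTERNAL,cv2.CHAIN_APPROX_NONE)[0],key=cv2.contourArea).reshape(-1,2)
b=cv2.boxPoints(cv2.minAreaRect(c)); print(b)
print(cv2.approxPolyDP(c,1.5,True).reshape(-1,2).tolist())
print(gs[292:313,190:224])
```

```text
[[120 132 145 161 171 170 171 169 170 167 168 168 169 169 168 170 170 169 171 172 169 161 138 102  48  22  33  29  20  32]
 [139 157 167 170 170 169 173 167 170 170 170 169 170 171 168 169 170 171 172 168 170 169 167 155 107  53  20  22  22  30]
 [160 165 170 171 168 167 167 168 171 171 167 170 170 168 170 169 167 167 171 169 171 172 173 172 157 103  52  38  33  28]
 [171 172 168 164 164 166 157 165 171 170 169 170 172 170 169 172 171 168 169 170 169 171 171 175 166 140 100  79  58  47]
 [172 169 163 152 161 170 152 155 159 166 170 173 170 169 168 170 171 170 170 172 170 170 168 169 170 165 126  82  55  57]
 [174 168 159 161 167 169 159 144 131 137 162 169 170 170 171 169 168 168 169 169 168 170 172 172 171 170 155  94  58  60]
 [171 167 161 168 172 170 170 159 138 116 133 165 172 170 170 168 167 169 170 169 167 170 167 169 171 178 164 109  59  49]
 [169 165 155 163 170 170 170 172 160 124 120 154 170 172 167 169 170 170 169 169 171 168 171 169 168 173 166 136  75  47]
 [170 170 157 155 162 169 171 171 168 158 130 135 160 168 169 175 169 170 169 168 171 168 168 170 169 171 169 159 10
[... 4460 characters left out ...]
243]
 [243 244 245 244 245 245 249 241 238 241 244 236 225 228 219 213 216 217 211 206 205 177 163 167 176 154 137 137 209 246 246 244 244 243]
 [244 243 243 243 245 244 245 245 248 248 249 247 249 250 248 251 250 251 251 252 254 246 239 243 244 235 229 228 244 247 243 243 243 244]
 [243 243 244 244 245 243 244 245 244 244 245 244 245 245 246 246 245 246 247 246 246 248 248 246 246 248 246 247 245 246 242 244 244 244]
 [243 243 243 243 243 244 244 243 245 243 243 244 244 243 244 244 243 243 242 244 244 243 244 245 245 244 245 244 244 244 243 243 243 244]
 [243 243 242 244 242 244 244 244 244 244 244 243 243 244 244 244 243 244 243 244 244 243 243 244 244 243 244 244 243 244 243 243 243 246]]
```

>>> servo_tool([
  [[-0.1,0.1,3],[0,0,-1],-0.2],
  [[0,0.1,3],[0,0,0],-0.2],
  [[0,0,2],[0,0,0],-0.2],
  [[0,0,0.7],[0,0,0],-0.2],
  [[0,0,0],[0,0,0],-0.2],
  [[0,0,0],[0,0,0],-0.2],
], newtons=50)

```text
t: 29.53
position: [0.471, 0.3765, 0.1246]
eef_rot: [0.924, 0.382, 0.0, -0.0]
wrist_force: [0.7, 0.1, 0.1]
width: 0.0346
gripper_force: 0.0
```

>>> servo_tool([
  [[0,0,0],[0,0,0],-1],
  [[0,0,0],[0,0,0],-1],
  [[0,0,0],[0,0,0],-1],
  [[0,0,0],[0,0,0],-1],
  [[0,0,0],[0,0,0],-1],
  [[0,0,0],[0,0,0],-1],
])

```text
t: 30.03
position: [0.4709, 0.3765, 0.1247]
eef_rot: [0.924, 0.381, 0.0, -0.0]
wrist_force: [0.3, 0.3, 0.6]
width: 0.0002
gripper_force: 0.0
```

>>> servo_tool([
  [[0,0,-1],[0,0,0],-1],
  [[0,0,-2],[0,0,0],-1],
  [[0,0,-3],[0,0,0],-1],
  [[0,0,-3],[0,0,0],-1],
  [[0,0,-3],[0,0,0],-1],
  [[0,0,0],[0,0,0],-1],
  [[0,0,0],[0,0,0],-1],
])

```text
t: 30.62
position: [0.4724, 0.3775, 0.2481]
eef_rot: [0.924, 0.381, 0.003, -0.001]
wrist_force: [-1.0, -0.3, -0.7]
width: 0.0
gripper_force: 0.0
```

Run:
```python
from h import *
goto(.46,.10,.24)
snap('side','s12')
```

```text
pos [0.4724 0.3775 0.2481] yaw 44.9 tilt 0.39 shift cm [-20.45  18.8    0.7 ] turn None t 30.6 w 0.0 F [-1.  -0.3 -0.7]
```

The fingers closed above the rib: I aimed 25 mm too high. I'll reopen and go down to TCP 0.100.

>>> servo_tool([
  [[0,0,3],[0,0,0],-0.2],
  [[0,0,3],[0,0,0],-0.2],
  [[0,0,0],[0,0,0],-0.2],
  [[0,0,0],[0,0,0],-0.2],
  [[0,0,3],[0,0,0],-0.2],
  [[0,0,3],[0,0,0],-0.2],
  [[0,0,2],[0,0,0],-0.2],
  [[0,0,0.6],[0,0,0],-0.2],
  [[0,0,0],[0,0,0],-0.2],
  [[0,0,0],[0,0,0],-0.2],
])

```text
t: 31.5
position: [0.4718, 0.3771, 0.0997]
eef_rot: [0.924, 0.381, 0.001, -0.0]
wrist_force: [-0.3, 0.4, 0.7]
width: 0.0346
gripper_force: 0.0
```

>>> servo_tool([
  [[0,0,0.1],[0,0,0],-1],
  [[0,0,0],[0,0,0],-1],
  [[0,0,0],[0,0,0],-1],
  [[0,0,0],[0,0,0],-1],
  [[0,0,0],[0,0,0],-1],
  [[0,0,0],[0,0,0],-1],
])

```text
t: 32.0
position: [0.4724, 0.3773, 0.0994]
eef_rot: [0.924, 0.381, 0.002, -0.0]
wrist_force: [0.7, -0.1, 6.0]
width: 0.0108
gripper_force: 54.2
```

Gripped. Lifting and carrying it clear.

>>> servo_tool([
  [[0,0,-1],[0,0,0],-1],
  [[0,0,-2],[0,0,0],-1],
  [[0,0,-3],[0,0,0],-1],
  [[0,0,-3],[0,0,0],-1],
  [[0,0,-3],[0,0,0],-1],
  [[0,0,0],[0,0,0],-1],
  [[0,0,0],[0,0,0],-1],
])

```text
t: 32.58
position: [0.4717, 0.3772, 0.2201]
eef_rot: [0.924, 0.381, 0.002, -0.001]
wrist_force: [-0.1, 0.0, -1.5]
width: 0.0103
gripper_force: 53.3
```

Run:
```python
from h import *
goto(.46,.10,.22)
```

```text
pos [0.4717 0.3772 0.2201] yaw 44.9 tilt 0.27 shift cm [-20.38  18.82  -0.08] turn None t 32.6 w 0.0103 F [-0.1  0.  -1.5]
```

>>> servo_tool([
  [[-2.26,2.09,0],[0,0,0],-1],
  [[-2.26,2.09,0],[0,0,0],-1],
  [[-2.26,2.09,0],[0,0,0],-1],
  [[-2.26,2.09,0],[0,0,0],-1],
  [[-2.26,2.09,0],[0,0,0],-1],
  [[-2.26,2.09,0],[0,0,0],-1],
  [[-2.26,2.09,0],[0,0,0],-1],
  [[-2.26,2.09,0],[0,0,0],-1],
  [[-2.26,2.09,0],[0,0,0],-1],
  [[0,0,0],[0,0,0],-1],
])

```text
t: 33.42
position: [0.4566, 0.095, 0.2149]
eef_rot: [0.925, 0.38, -0.003, 0.001]
wrist_force: [0.3, 1.1, -1.4]
width: 0.011
gripper_force: 53.2
```

>>> servo_tool([
  [[0,0,3],[0,0,0],-1],
  [[0,0,3],[0,0,0],-1],
  [[0,0,3],[0,0,0],-1],
  [[0,0,1.5],[0,0,0],-1],
  [[0,0,0.8],[0,0,0],-1],
  [[0,0,0],[0,0,0],-1],
  [[0,0,0],[0,0,0],-1],
])

```text
t: 34.0
position: [0.4586, 0.0998, 0.1037]
eef_rot: [0.924, 0.382, -0.001, -0.0]
wrist_force: [-0.2, 0.7, -0.8]
width: 0.0108
gripper_force: 53.2
```

>>> servo_tool([
  [[0,0,0.3],[0,0,0],-1],
  [[0,0,0.3],[0,0,0],-1],
  [[0,0,0],[0,0,0],-1],
])

```text
t: 34.25
position: [0.4607, 0.0997, 0.0995]
eef_rot: [0.924, 0.382, 0.001, 0.0]
wrist_force: [-0.1, 0.6, 1.3]
width: 0.0107
gripper_force: 53.5
```

>>> servo_tool([
  [[0,0,0],[0,0,0],-0.3],
  [[0,0,0],[0,0,0],-0.3],
  [[0,0,0],[0,0,0],-0.3],
  [[0,0,-2],[0,0,0],-0.3],
  [[0,0,-3],[0,0,0],-0.3],
  [[0,0,-3],[0,0,0],-0.3],
  [[0,0,-3],[0,0,0],0.9],
  [[0,0,-2],[0,0,0],0.9],
  [[0,0,0],[0,0,0],0.9],
  [[0,0,0],[0,0,0],0.9],
])

```text
t: 35.08
position: [0.4601, 0.0997, 0.2297]
eef_rot: [0.924, 0.381, 0.002, 0.0]
wrist_force: [-0.6, 0.2, 0.1]
width: 0.0769
gripper_force: 0.0
```

Run:
```python
from h import *
t=snap('top','t13'); s=snap('side','s13'); g=cv2.cvtColor(t,cv2.COLOR_RGB2GRAY)
np.set_printoptions(linewidth=280); print(g[238:294:1,184:242:2])
goto(.47,.37,.2)
h=cv2.cvtColor(t,cv2.COLOR_RGB2HSV)[238:294:2,184:242:2]; print('amber'); 
for r in (h[:,:,1]>110): print(''.join('#' if v else '.' for v in r))
```

```text
[[117 115 117 ... 116 109 114]
 [120 121 122 ... 115 114 118]
 [121 120 118 ... 115 117 119]
 ...
 [114 114 117 ... 112 118 115]
 [114 115 119 ... 119 115 120]
 [114 116 116 ... 115 117 117]]
pos [0.4581 0.0994 0.2271] yaw 44.9 tilt 0.13 shift cm [ 19.93 -18.34   2.7 ] turn None t 35.2 w 0.0812 F [-1.3 -1.6 -0.8]
amber
.............................
.............................
.............................
.............................
.............................
.............................
...............#.............
.............................
..........###................
............##...............
.............##..............
...............#.............
...............##............
...............##............
...............##............
...............##............
.....#........###............
......##....######...........
.......###########...........
........#########............
..........######.............
............###..............
.............................
.............................
.............................
.............................
.............................
.............................
```

Run:
```python
from h import *
t=cv2.imread('pics/t13.png'); g=cv2.cvtColor(t,cv2.COLOR_BGR2GRAY)
for r in range(236,296): print(r,' '.join('%3d'%v for v in g[r,188:240]))
```

```text
236 122 118 119 119 121 122 120 125 122 121 120 117 117 116 118 117 121 122 121 113 116 110 112 112 113 109 115 107 114 114 111 112 113 116 108  94  75  73  75  86 101 111 112 111 102 111 106 112 115 112 116 112
237 116 117 115 121 116 122 117 123 125 119 116 121 116 116 118 120 121 119 119 123 123 123 119 122 118 119 123 124 121 119 119 117 117 117 120 110 107 112 110 111 113 116 116 116 116 113 108 112 118 116 116 113
238 117 121 120 117 121 123 118 121 120 121 115 122 116 120 122 116 116 121 121 120 120 124 123 118 116 118 123 119 119 121 116 122 117 120 117 120 124 116 119 117 118 117 118 117 116 117 115 113 116 117 109 115
239 122 121 118 119 119 115 119 117 121 119 121 121 118 121 116 117 116 120 118 124 124 122 123 117 118 121 115 121 117 117 121 120 120 118 117 121 121 115 115 118 118 120 118 117 118 111 115 115 115 117 114 114
240 118 119 122 117 122 118 117 119 116 119 120 118 116 119 118 119 122 120 123 117 122 121 122 117 120 119 117 119 114 118 120 123 120 116 119 120 116 116 115 119 116 117 119 116 115 116 112 117 115 114 117 117
241 122 117 116 115 121 119 117 119 123 
[... 10919 characters left out ...]
 117 116 117 119 119 117 120 118 121 119 114 118 119 127 115 118
293 116 115 115 118 110 118 115 119 116 111 114 118 114 113 119 112 118 119 115 119 122 117 120 117 116 116 119 117 117 117 119 120 113 119 119 120 116 115 117 121 118 118 117 123 112 117 109 114 115 119 117 119
294 118 115 118 115 111 118 116 122 118 117 115 117 116 111 116 114 119 114 118 119 119 120 118 116 114 122 114 118 117 116 125 117 120 125 117 116 116 116 114 121 120 120 119 118 116 116 114 117 123 118 112 118
295 116 119 118 118 119 116 122 116 118 117 115 116 118 113 113 115 116 116 115 115 116 116 116 114 120 119 119 119 115 119 118 119 118 121 120 115 114 118 116 119 119 118 117 120 116 115 114 117 121 117 116 118
```

```bash
cat >> h.py <<'E'
def fitc(P):
    A=np.c_[2*P,np.ones(len(P))]; s=np.linalg.lstsq(A,(P**2).sum(1),rcond=None)[0]; return s[:2],np.sqrt(s[2]+s[:2]@s[:2])
def edge(n,g,c,r0,r1,thr,angs,z,rising=True):
    out=[]
    for a in np.radians(angs):
        r=np.arange(r0,r1,.1); x=c[0]+r*np.cos(a); y=c[1]+r*np.sin(a)
        v=cv2.remap(g.astype(np.float32),x.astype(np.float32)[None],y.astype(np.float32)[None],cv2.INTER_LINEAR)[0]
        k=np.where((v[1:]>=thr)&(v[:-1]<thr) if rising else (v[1:]<thr)&(v[:-1]>=thr))[0]
        if len(k): out.append((x[k[-1]],y[k[-1]]))
    return ray(n,out,z)[:,:2]
def stripe(im,box,z=.082,thr=85):
    g=cv2.cvtColor(im,cv2.COLOR_RGB2GRAY).astype(float); x0,x1,y0,y1=box
    yy,xx=np.mgrid[y0:y1,x0:x1]; w=np.clip(g[y0:y1,x0:x1]-thr,0,None).ravel()
    P=ray('top',np.c_[xx.ravel(),yy.ravel()],z)[:,:2]; m=(w@P)/w.sum(); C=np.cov(P.T,aweights=w); e=np.linalg.eigh(C)[1][:,1]
    return m,e,float(np.degrees(np.arctan2(e[1],e[0])))
E
python3 - <<'E'
from h import *
t=cv2.imread('pics/t13.png')[:,:,::-1].copy(); g=cv2.cvtColor(t,cv2.COLOR_RGB2GRAY)
P=edge('top',g,(213,265.5),14.5,19.5,75,range(-85,86,5),0); print('mat',fitc(P))
P=edge('top',g,(202.5,263.3),7,14,75,range(95,230,5),.082); print('lid',fitc(P))
print('stripe',stripe(t,(200,212,259,266)))
P=edge('top',g,(213,265.5),14,19.5,75,range(60,86,5),0); print(P[:2])
# reader front edge yaw: bottom edge of top face
m=((g>135)|(t[:,:,2]>150)).astype(np.uint8); pts=[]
for x in range(196,230):
    col=g[215:240,x].astype(float); k=np.where((col[:-1]>=110)&(col[1:]<110))[0]
    if len(k): pts.append((x,215+k[0]+(col[k[0]]-110)/(col[k[0]]-col[k[0]+1])))
W=ray('top',pts,.07); f=np.polyfit(W[:,1],W[:,0],1); print('front edge x at y=.366',np.polyval(f,.366),'yaw deg',-np.degrees(f[0]))
E
```

```text
mat (array([0.48063516, 0.3673965 ]), np.float64(0.04439990437857936))
lid (array([0.4693423 , 0.37106774]), np.float64(0.028205916372768126))
stripe (array([0.47289556, 0.36592968]), array([-0.25932477,  0.96579017]), 105.03000043429799)
[[0.4423156  0.34527488]
 [0.44034798 0.34832451]]
front edge x at y=.366 0.5634621622296465 yaw deg 0.13255973209348795
```

Run:
```python
from h import *
goto(.4703,.3775,.055,44.9)
```

```text
pos [0.4581 0.0994 0.2271] yaw 44.9 tilt 0.13 shift cm [ 20.5  -18.83  17.2 ] turn -0.0 t 35.2 w 0.0812 F [-1.3 -1.6 -0.8]
```

>>> servo_tool([
  [[2.28,-2.09,0],[0,0,0],0.9],
  [[2.28,-2.09,0],[0,0,0],0.9],
  [[2.28,-2.09,0],[0,0,0],0.9],
  [[2.28,-2.09,0],[0,0,0],0.9],
  [[2.28,-2.09,0],[0,0,0],0.9],
  [[2.28,-2.09,0],[0,0,0],0.9],
  [[2.28,-2.09,0],[0,0,0],0.9],
  [[2.28,-2.09,0],[0,0,0],0.9],
  [[2.28,-2.09,0],[0,0,0],0.9],
])

```text
t: 35.93
position: [0.4705, 0.3783, 0.2254]
eef_rot: [0.924, 0.382, -0.002, 0.001]
wrist_force: [0.7, -0.4, 0.3]
width: 0.0815
gripper_force: 0.0
```

>>> servo_tool([
  [[0,0,3],[0,0,0],0.9],
  [[0,0,3],[0,0,0],0.9],
  [[0,0,3],[0,0,0],0.9],
  [[0,0,0],[0,0,0],0.9],
  [[0,0,0],[0,0,0],0.9],
  [[0,0,0],[0,0,0],0.9],
])

```text
t: 36.43
position: [0.4722, 0.3776, 0.1383]
eef_rot: [0.924, 0.381, -0.0, 0.0]
wrist_force: [-0.2, 0.0, 0.9]
width: 0.0811
gripper_force: 0.0
```

Run:
```python
from h import *
goto(.4703,.3775,.055,44.9)
```

```text
pos [0.4722 0.3776 0.1383] yaw 44.8 tilt 0.03 shift cm [-0.13 -0.12  8.33] turn -0.1 t 36.4 w 0.0811 F [-0.2  0.   0.9]
```

>>> servo_tool([
  [[-0.1,-0.1,3],[0,0,0],0.9],
  [[0,0,3],[0,0,0],0.9],
  [[0,0,1.5],[0,0,0],0.9],
  [[0,0,0.8],[0,0,0],0.9],
  [[0,0,0],[0,0,0],0.9],
  [[0,0,0],[0,0,0],0.9],
], newtons=50)

```text
t: 36.93
position: [0.472, 0.3784, 0.057]
eef_rot: [0.924, 0.381, 0.001, -0.0]
wrist_force: [-1.0, 1.4, 0.7]
width: 0.0814
gripper_force: 0.0
```

>>> servo_tool([
  [[0,0,0],[0,0,0],-1],
  [[0,0,0],[0,0,0],-1],
  [[0,0,0],[0,0,0],-1],
  [[0,0,0],[0,0,0],-1],
  [[0,0,0],[0,0,0],-1],
  [[0,0,0],[0,0,0],-1],
])

```text
t: 37.43
position: [0.472, 0.3785, 0.0574]
eef_rot: [0.924, 0.382, 0.002, -0.0]
wrist_force: [0.5, -1.5, 6.3]
width: 0.0466
gripper_force: 50.8
```

>>> servo_tool([
  [[0,0,-0.5],[0,0,0],-1],
  [[0,0,-0.7],[0,0,0],-1],
  [[0,0,0],[0,0,0],-1],
  [[0,0,0],[0,0,0],-1],
])

```text
t: 37.77
position: [0.4706, 0.3777, 0.0675]
eef_rot: [0.924, 0.381, 0.0, -0.0]
wrist_force: [0.2, -0.2, -3.1]
width: 0.0466
gripper_force: 51.9
```

>>> servo_tool([
  [[0,0,0],[0,0,-6.8],-1],
  [[0,0,0],[0,0,-6.8],-1],
  [[0,0,0],[0,0,-6.8],-1],
  [[0,0,0],[0,0,-6.8],-1],
  [[0,0,0],[0,0,-6.8],-1],
  [[0,0,0],[0,0,-6.8],-1],
  [[0,0,0],[0,0,-6.8],-1],
  [[0,0,0],[0,0,-6.8],-1],
  [[0,0,0],[0,0,-6.8],-1],
  [[0,0,0],[0,0,-6.8],-1],
])

```text
t: 38.6
position: [0.4699, 0.3773, 0.0665]
eef_rot: [0.551, 0.835, -0.001, -0.0]
wrist_force: [0.1, 0.1, -1.9]
width: 0.0464
gripper_force: 51.9
```

>>> servo_tool([
  [[0,0,0],[0,0,-6.8],-1],
  [[0,0,0],[0,0,0],-1],
  [[0,0,0],[0,0,0],-1],
  [[0,0,0],[0,0,0],-1],
])

```text
t: 38.93
position: [0.4703, 0.3775, 0.0669]
eef_rot: [0.504, 0.864, -0.0, -0.0]
wrist_force: [0.3, -0.5, -2.2]
width: 0.0464
gripper_force: 51.9
```

Run:
```python
from h import *
goto(.482,.3675,.0574,119.8)
```

```text
pos [0.4703 0.3775 0.0669] yaw 119.5 tilt 0.04 shift cm [-1.44  0.53  0.95] turn -0.3 t 38.9 w 0.0464 F [ 0.3 -0.5 -2.2]
```

>>> servo_tool([
  [[-1.4,0.5,0],[0,0,0],-1],
  [[0,0,0],[0,0,0],-1],
  [[0,0,0.5],[0,0,0],-1],
  [[0,0,0.3],[0,0,0],-1],
  [[0,0,0],[0,0,0],-1],
  [[0,0,0],[0,0,0],-1],
])

```text
t: 39.43
position: [0.4812, 0.3676, 0.0586]
eef_rot: [0.503, 0.864, -0.001, -0.0]
wrist_force: [0.1, 0.2, -3.2]
width: 0.0468
gripper_force: 51.9
```

>>> servo_tool([
  [[0,0,0.2],[0,0,0],-1],
  [[0,0,0.2],[0,0,0],-1],
  [[0,0,0],[0,0,0],-1],
])

```text
t: 39.68
position: [0.4821, 0.3683, 0.0573]
eef_rot: [0.503, 0.865, -0.0, 0.0]
wrist_force: [-2.3, -1.7, 8.2]
width: 0.0464
gripper_force: 52.7
```

Down. I'll release, rise, move aside and check the stripe.

>>> servo_tool([
  [[0,0,0],[0,0,0],0.9],
  [[0,0,0],[0,0,0],0.9],
  [[0,0,0],[0,0,0],0.9],
  [[0,0,0],[0,0,0],0.9],
  [[0,0,-2],[0,0,0],0.9],
  [[0,0,-3],[0,0,0],0.9],
  [[0,0,-3],[0,0,0],0.9],
  [[0,0,-3],[0,0,0],0.9],
  [[0,0,-2],[0,0,0],0.9],
  [[0,0,0],[0,0,0],0.9],
])

```text
t: 40.52
position: [0.4853, 0.3703, 0.1914]
eef_rot: [0.503, 0.865, 0.005, 0.003]
wrist_force: [-0.3, 0.3, 1.2]
width: 0.0812
gripper_force: 0.0
```

>>> servo_tool([
  [[-3.5,0,0],[0,0,0],-0.5],
  [[-3.5,0,0],[0,0,0],-1],
  [[-3.5,0,0],[0,0,0],-1],
  [[-3.5,0,0],[0,0,0],-1],
  [[-3.5,0,0],[0,0,0],-1],
  [[-3.5,0,0],[0,0,0],-1],
  [[0,0,0],[0,0,0],-1],
  [[0,0,0],[0,0,0],-1],
  [[0,0,0],[0,0,0],-1],
])

```text
t: 41.27
position: [0.5849, 0.1853, 0.184]
eef_rot: [0.503, 0.864, -0.001, -0.001]
wrist_force: [0.2, 0.5, 0.3]
width: 0.0001
gripper_force: 0.0
```

Run:
```python
from h import *
t=snap('top','t14'); snap('side','s14'); g=cv2.cvtColor(t,cv2.COLOR_RGB2GRAY)
goto(.604,.378,.1)
for r in range(240,286): print(r,' '.join('%3d'%v for v in g[r,190:232]))
```

```text
pos [0.5847 0.1864 0.1845] yaw 119.7 tilt 0.09 shift cm [15.68 11.18  8.44] turn None t 41.4 w -0.0001 F [-0.3  0.6 -0.6]
240 122 122 123 121 123 117 121 121 117 118 122 123 121 124 121 121 122 121 126 124 119 121 124 121 122 122 121 118 125 123 123 122 121 123 125 120 115 123 118 119 120 118
241 121 121 121 121 120 122 123 127 122 120 123 121 123 125 123 127 125 121 127 126 125 120 120 121 118 118 118 122 117 123 120 123 121 121 125 116 117 121 118 118 120 121
242 122 120 123 125 123 122 123 122 123 122 122 124 127 125 121 121 124 123 127 123 122 121 121 117 120 122 122 125 124 124 119 118 123 124 120 114 119 120 117 122 119 117
243 122 123 121 122 123 125 120 124 122 123 124 121 126 123 121 120 120 119 122 123 119 120 119 120 119 122 123 123 124 121 123 120 122 122 115 116 123 119 121 120 120 121
244 123 121 123 123 125 124 119 121 123 121 123 119 122 118 122 119 121 120 118 120 121 121 124 120 118 122 119 121 121 124 117 121 117 121 120 120 124 121 122 123 121 119
245 121 123 123 118 121 119 125 124 119 123 125 120 120 120 122 123 121 121 125 122 123 118 120 120 125 120 121 123 12
[... 6233 characters left out ...]
 115 116 118
282 119 120 120 120 123 119 118 124 119 118 116 118 118 122 121 117 114 108 104 109  98  92  84  88  89  91 100 103 106 111 116 118 120 117 121 116 117 116 120 118 117 117
283 119 118 119 121 118 122 120 121 119 113 113 116 121 121 124 121 118 118 119 117 117 107 113 113 115 112 111 119 116 118 116 122 114 113 114 120 113 116 116 114 118 121
284 118 120 122 117 117 116 122 121 114 115 118 118 122 119 115 119 114 119 118 117 115 116 116 120 119 117 112 119 119 113 115 115 112 119 119 117 117 118 118 119 122 121
285 118 118 116 116 121 120 118 125 122 118 117 119 118 118 118 118 117 121 117 117 116 117 117 120 118 118 115 120 118 114 124 118 116 117 117 116 116 113 122 119 124 122
```

Run:
```python
from h import *
t=cv2.imread('pics/t14.png')[:,:,::-1].copy(); g=cv2.cvtColor(t,cv2.COLOR_RGB2GRAY)
m,e,a=stripe(t,(203,211,250,259)); print('stripe',m,e,a)
P=edge('top',g,(213,265.5),13.5,19.5,75,range(-50,131,5),0); print('mat',fitc(P))
print('cut: lid centre from stripe start', ray('top',[[206.4,258.5]],.082))
# label seen? stripe top end
print(ray('top',[[206.5,248.0]],.082))
# button
h=(g[200:225,192:222]); m=np.zeros_like(g)
P=edge('top',g,(206,211),5,12,110,range(-180,0,10),.07,True); print('collar',fitc(P))
mm=np.zeros_like(g); mm[200:222,195:216]=((g[200:222,195:216]>85)&(g[200:222,195:216]<135))
mm=cv2.morphologyEx(mm,cv2.MORPH_OPEN,np.ones((3,3),np.uint8)); c=[c for c in cv2.findContours(mm,cv2.RETR_EXTERNAL,cv2.CHAIN_APPROX_NONE)[0] if cv2.contourArea(c)>20]
for q in c: print(cv2.minEnclosingCircle(q),cv2.contourArea(q))
for r in range(200,224): print(r,' '.join('%3d'%v for v in g[r,193:218]))
```

```text
stripe [0.4947286  0.36782887] [-0.9998173 -0.0191146] -178.90474721548244
mat (array([0.48071133, 0.36739531]), np.float64(0.04425262444601917))
cut: lid centre from stripe start [[0.4819362  0.36744352 0.082     ]]
[[0.50823103 0.36885051 0.082     ]]
collar (array([0.60380272, 0.37835874]), np.float64(0.021574446116531587))
((205.1923065185547, 210.8076934814453), 4.731027126312256) 57.5
200 115 115 116 117 112 118 120 115 121 117 120 116 121 122 114 116 115 117 114 115 114 115 119 117 122
201 115 118 119 123 115 119 117 116 116 111 111 114 120 122 116 115 111 110 112 107 115 114 113 115 118
202 118 132 141 145 139 132 138 133 130 124 120 122 133 135 136 130 122 119 116 117 132 130 129 132 132
203 120 159 166 168 166 165 164 166 164 166 156 157 161 156 160 156 158 158 163 164 160 165 162 161 162
204 132 167 171 171 172 172 173 172 175 165 134 121 111 106 105 115 135 148 164 173 174 171 168 169 170
205 132 166 171 171 168 169 172 165 162 130  82  60  55  59  49  54  75  88 126 161 174 173 172 169 169
206 132 166 170 169 171 172 162 135 100  75  64  72  84  78  71  59  35  38  67 11
[... 1089 characters left out ...]
 123  65  32  36  33  30  35  34  32  41  40  44  35  16  46 113 162 175 170
218 170 169 170 168 171 171 157 106  47  30  30  36  30  41  41  38  36  20  21  46 106 152 170 170 169
219 171 170 170 171 171 172 170 139  98  58  33  28  36  30  37  37  27  36  68 112 155 170 174 169 167
220 169 169 168 169 172 173 170 166 157 124  90  65  48  29  38  38  67 102 134 157 169 172 171 169 170
221 172 172 167 171 168 171 170 171 172 163 159 136 112  95 102 104 132 152 166 174 169 171 170 170 171
222 173 170 171 168 169 171 169 170 169 172 169 168 163 161 162 163 167 173 174 170 173 168 171 169 169
223 171 170 169 170 170 167 166 168 169 171 171 169 172 171 171 172 171 171 169 168 169 172 166 169 171
```

Run:
```python
from h import *
b=ray('top',[[206.5,212.4]],.07)[0]; print(b)
for z in (.075,.08,.085,.09,.095): print(z,proj('top',[[b[0],b[1],z]]).round(1), ray('top',[[205.2,210.8]],z).round(4))
s=cv2.imread('pics/s14.png'); 
goto(b[0],b[1],.13)
```

```text
[0.60310933 0.3774715  0.07      ]
0.075 [[206.1 211.8]] [[0.6058 0.3798 0.075 ]]
0.08 [[205.6 211.3]] [[0.6043 0.3785 0.08  ]]
0.085 [[205.1 210.7]] [[0.6028 0.3773 0.085 ]]
0.09 [[204.7 210.1]] [[0.6013 0.3761 0.09  ]]
0.095 [[204.2 209.5]] [[0.5998 0.3748 0.095 ]]
pos [0.5847 0.1864 0.1845] yaw 119.7 tilt 0.09 shift cm [15.68 11.08  5.45] turn None t 41.4 w -0.0001 F [-0.3  0.6 -0.6]
```

>>> servo_tool([
  [[2.61,1.85,0],[0,0,0],-1],
  [[2.61,1.85,0],[0,0,0],-1],
  [[2.61,1.85,0],[0,0,0],-1],
  [[2.61,1.85,0],[0,0,0],-1],
  [[2.61,1.85,0],[0,0,0],-1],
  [[2.61,1.85,0],[0,0,0],-1],
  [[0,0,3],[0,0,0],-1],
  [[0,0,3],[0,0,0],-1],
  [[0,0,2],[0,0,0],-1],
  [[0,0,0],[0,0,0],-1],
])

```text
t: 42.2
position: [0.599, 0.376, 0.0984]
eef_rot: [0.501, 0.865, -0.005, -0.003]
wrist_force: [-0.7, -0.0, -0.4]
width: 0.0004
gripper_force: 0.0
```

>>> servo_tool([
  [[0,0,0.3],[0,0,0],-1],
  [[0,0,0],[0,0,0],-1],
  [[0,0,0],[0,0,0],-1],
])

```text
t: 42.45
position: [0.6059, 0.3775, 0.1046]
eef_rot: [0.502, 0.865, 0.002, 0.001]
wrist_force: [0.4, -0.5, 1.1]
width: -0.0002
gripper_force: 0.0
```

>>> servo_tool([
  [[0,0,0.5],[0,0,0],-1],
  [[0,0,0.5],[0,0,0],-1],
  [[0,0,0.4],[0,0,0],-1],
  [[0,0,0],[0,0,0],-1],
  [[0,0,0],[0,0,0],-1],
])

```text
t: 42.87
position: [0.6055, 0.3767, 0.0891]
eef_rot: [0.503, 0.864, 0.001, 0.0]
wrist_force: [0.2, 0.2, 3.3]
width: 0.0003
gripper_force: 1.5
```

>>> servo_tool([
  [[0,0,0.2],[0,0,0],-1],
  [[0,0,0.2],[0,0,0],-1],
  [[0,0,0],[0,0,0],-1],
])

```text
t: 43.12
position: [0.6056, 0.3767, 0.0861]
eef_rot: [0.503, 0.864, 0.001, 0.001]
wrist_force: [-1.3, -0.2, 9.0]
width: 0.0002
gripper_force: 4.2
```

>>> servo_tool([
  [[0,0,0.2],[0,0,0],-1],
  [[0,0,0.2],[0,0,0],-1],
  [[0,0,0],[0,0,0],-1],
])

```text
t: 43.37
position: [0.6057, 0.3768, 0.0858]
eef_rot: [0.503, 0.865, 0.0, 0.0]
wrist_force: [-7.1, -4.2, 21.0]
width: 0.0002
gripper_force: 10.6
```

The button is fully down (force well past 5 N, travel stopped). I'll retreat and do a final check.

>>> servo_tool([
  [[0,0,-1],[0,0,0],-1],
  [[0,0,-3],[0,0,0],-1],
  [[0,0,-3],[0,0,0],-1],
  [[0,0,-3],[0,0,0],-1],
  [[-3,0,0],[0,0,0],-1],
  [[-3,0,0],[0,0,0],-1],
  [[-3,0,0],[0,0,0],-1],
  [[-3,0,0],[0,0,0],-1],
  [[-3,0,0],[0,0,0],-1],
  [[0,0,0],[0,0,0],-1],
])

```text
t: 44.2
position: [0.681, 0.2401, 0.179]
eef_rot: [0.505, 0.863, -0.002, 0.001]
wrist_force: [-0.4, -0.3, -0.0]
width: -0.0002
gripper_force: 0.0
```

>>> servo_tool([
  [[0,0,0],[0,0,0],-1],
  [[0,0,0],[0,0,0],-1],
  [[0,0,0],[0,0,0],-1],
])

```text
t: 44.45
position: [0.6779, 0.2469, 0.1795]
eef_rot: [0.502, 0.865, -0.0, -0.001]
wrist_force: [0.0, -0.1, 0.3]
width: 0.0
gripper_force: 0.0
```

Run:
```python
from h import *
goto(.5,.2,.2)
t=snap('top','t15'); s=snap('side','s15')
print('stripe',stripe(t,(203,211,250,259)))
a=cv2.imread('pics/t10.png')[:,:,::-1].astype(int); b=cv2.imread('pics/s10.png')[:,:,::-1].astype(int)
print('case diff top',(abs(t.astype(int)-a).max(2)[200:293,382:474]>40).sum(),'side',(abs(s.astype(int)-b).max(2)[175:255,325:450]>60).sum())
g=cv2.cvtColor(t,cv2.COLOR_RGB2GRAY); m=np.zeros_like(g); m[240:310,255:345]=g[240:310,255:345]>145
c=max(cv2.findContours(m,cv2.RETR_EXTERNAL,cv2.CHAIN_APPROX_NONE)[0],key=cv2.contourArea).reshape(-1,2); print('cover',cv2.minAreaRect((ray('top',c,.092)[:,:2]*1000).astype(np.float32)))
# are brackets flush: rib top hole heights via two-view of crank holes not needed
```

```text
pos [0.6779 0.2469 0.1795] yaw 119.7 tilt 0.1 shift cm [  4.74 -17.78  -2.02] turn None t 44.5 w 0.0 F [ 0.  -0.1  0.3]
stripe (array([0.49462264, 0.36784302]), array([-0.999746  , -0.02253733]), -178.70859688075183)
case diff top 525 side 843
cover ((464.9387512207031, 80.76264953613281), (78.82266235351562, 41.00645065307617), 19.37149429321289)
```

Run:
```python
from h import *
T=cv2.imread('pics/t15.png')[:,:,::-1].copy(); S=cv2.imread('pics/s15.png')[:,:,::-1].copy()
seat=dict(crank=((.5867,-.1337),-2,[(-33,0),(33,0)]),angle=((.584,-.2461),88,[(-33,24),(33,24)]),cross=((.471,-.2405),88,[(-36,0),(36,0)]))
for n,(c,y,L) in seat.items():
    M=R.from_euler('z',y,degrees=True).as_matrix()[:2,:2]
    for l in L:
        w=np.array(c)+M@np.array(l)/1000; r=[]
        for cam_,im in (('top',T),('side',S)):
            q=proj(cam_,[[*w,.034]])[0]; r.append(holes(cam_,im,[q],.034,3.0)[0][:2]-w)
        print(n,l,'top err mm',(r[0]*1000).round(1),'side err mm',(r[1]*1000).round(1))
```

```text
crank (-33, 0) top err mm [2.2 1.6] side err mm [-8.   4.9]
crank (33, 0) top err mm [2.6 1.1] side err mm [-1.7 -6.9]
angle (-33, 24) top err mm [ 0.5 -0.1] side err mm [ 3.8 -4.6]
angle (33, 24) top err mm [ 1.9 -2.2] side err mm [-1.5  6.6]
cross (-36, 0) top err mm [-0.4 -1.9] side err mm [ 8.1 -1. ]
cross (36, 0) top err mm [-0.6 -1.9] side err mm [-3.8  9.2]
```

```bash
python3 -c "
from rig import *
print(job_done())"
```

```text
the job is handed in; nothing more can be done
None
```

The job is handed in: the crank, angle and cross are pressed home (no tee was on the bench), the dust cover stands about 27 cm clear of the mat, the jar stands on the mat with its label about 1° off square to the window, and the reader's button was pressed fully down.

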